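# Feed the potato peeler and put the pan away

## Robot

A 7-joint arm with a two-finger parallel gripper is mounted at the origin on the work surface. World frame = base frame: x ahead of the robot, y to its left, z up, the work surface at z = 0. Lengths are in m, angles in rad, forces in N, time in s.
With the tool pointing down it reaches from about 0.35 to 0.9 m from the base axis. Payload 19.9 kg.
Tool frame: the origin (TCP) lies midway between the tips of the shut fingers; the grasp point (between the pads) lies 19 mm behind it; y points along the fingers, z is the direction in which the jaws open and shut, and the axes are right-handed (so a half turn about y gives the same grasp; the last joint's range is limited). The gripper opens to 85 mm and grips with 20 to 120 N. Pads are 22 mm wide; open, the fingers measure 114 mm over their backs; the gripper's body (76 mm by 85 mm) begins 54 mm behind the grasp point. The pads swing forward as they close: fully open they stand 13 mm farther back than shut.
Start: joints at [-1.165, 0.417, -0.01, 1.614, 0.005, 1.111, -0.053], TCP at [0.271, 0.563, 0.231] pointing down, gripper open.
Joint ranges: [-2.81, 2.81], [-0.39, 2.02], [-1.27, 1.25], [0.06, 2.57], [-1.19, 4.33], [0.19, 2], [-2.82, 2.82]. Speed limits (rad/s): [1.89, 1.89, 2.39, 2.39, 3.01, 3.01, 3.01].

## Interface

Orientations are given as [roll, pitch, yaw] about the fixed x, y, z axes, in that order (R = Rz(yaw) Ry(pitch) Rx(roll)).
In Python, from plant import read_state, read_camera, get_calibration, close_job, silhouettes, place_of gives the robot as it stands.
- The arm moves only by the shell command python3 -m inch 'ROWS' [OPENING]. ROWS is JSON, a list of rows, each an object with "linear": the shift along the tool's x, y, z in cm, a list of three; "rotation": the turn, a rotation vector about the tool's x, y, z in degrees, a list of three. In form: [{"linear": [tx, ty, tz], "rotation": [wx, wy, wz]}, ...]. A call has 1 to 10 rows; each row shifts and turns the commanded pose from where the row before left it, along the tool's axes as they then stand; what a row does not reach is not made up. A row lasts 1/10 s, in which the tool goes at most 50 mm and 8.59 degrees, less where a joint would pass 70% of its speed; a pose out of reach is approached as far as the arm can. A call with a gripper value outside its range is refused whole. OPENING is the opening, from 0 (shut) to 1 (fully open), set as the call begins (- or left out, the last holds). The fingers move at their own pace and stop on an object; the grip force is fixed at half the most. Time passes only in rows, so rows that do not move let the fingers close. It gives the time, the measured TCP pose, the force and the opening at its end, in the units of the state.
- read_state(): the state, without advancing time (a new reading comes with each control period).
- read_camera(name): name is "scene" or "top" or "wrist"; returns the picture (400x640x3 uint8, red, green, blue); there is no depth.
- get_calibration(name): a dict with "fx", "fy", "cx", "cy" (pixels), "distortion" ([k1, k2, p1, p2, k3] as OpenCV has them; the pictures are not rectified), "R" (3x3) and "t" (3): a world point X has camera coordinates R X + t; the wrist camera has in their place "mount" (4x4, takes a point from camera to tool coordinates, whose origin is the TCP and whose axes are the tool frame's). Camera axes: x right, y down, z forward; pixel columns grow to the right and rows downward; lengths in m; the calibration is good to about 2 mm. A picture is of the moment at which its call begins: read the wrist's pose just before it. get_calibration takes no time and is no camera call.
- close_job(): hands the job in, once; it reports no verdict.
Trained networks look in the newest picture that a camera, given by its name, has taken for a name from the list of things; names that differ only in an ending like _2 or _b are one class to them, and where a whole thing is asked for, a point or a joint stands for the part that bears it (a point fixed in the world has none). Each returns a list of dicts, best first, with "p" (0 to 1); they miss things now and then, are a little off and sometimes report something else, mostly with a low value. They report only what shows in the picture. A call takes as long as a camera call. They do not tell look-alikes from the thing itself.
- silhouettes(camera, thing): "pixels" (400x640 bool, what is visible of it) and "xy" ([column, row] as shares, 0 to 1, of the picture: columns of its width, rows of its height, amid what is visible of it).
- place_of(camera, thing): "xy" ([column, row] as shares, 0 to 1, of the picture: columns of its width, rows of its height: a listed point, or the origin of a listed thing).
The state is a dict: "time_s": time; "joint_pos": joint angles; "qvel": joint speeds; "joint_efforts": joint torques, N m; "eef_pos": TCP position; "tcp_rot": TCP orientation; "ft_force": force on the tool from outside, world axes, zero at the start; "moment": the same for the moment, N m; "gripper_width": opening from 0.0 (shut) to 1.0 (fully open).
Only numpy, scipy, OpenCV 4.12 (cv2) and the standard library are available. Lean on these libraries where they do the work, as an engineer would, in place of code of your own. Each camera call takes 0.05 s, during which the arm holds its last target.

## Task

Carry the white scoop pan to the square steel feed hopper and, with its open lip held low over the hopper's mouth, tip all four potatoes in. Then slide the empty pan, lip first and standing flat on the counter, into the low bay of the aluminium rack until it is fully home against the stop, and let go. Leave the other things on the counter where they stand.

Things in the scene. Friction and masses are not known exactly. Their poses are not given: they have to be found in the camera images.
- pan: White plastic scoop pan, loose, 0.15 to 0.3 kg: a trough 160 mm long (x), 120 wide (y), 48 high, walls and floor 4 thick, with rear wall at x = -80 and the open pouring lip at x = +80. Origin: underside, centre of the trough; z up, +x the pouring direction. A handle stands out from the rear wall.
- pan_lip (a point): Middle of the pan's pouring lip, pan frame (80, 0, 20) mm; axes as the pan's. From x = +40 to the lip the floor ramps up 16 mm (22 degrees); no wall across the lip. The pan keeps its angle to the tool, so a grasp with the fingers leaning 10 to 30 degrees towards the lip makes it easier to tip the pan by 60 to 70 degrees.
- pan_grip (a point): Grip point in the middle of the pan's handle, pan frame (-118, 0, 46) mm; axes as the pan's. The handle is a straight bar 28 wide (y, pinch these sides), 32 thick, from x = -80 (axis at z = 36) back to x = -170 (axis at z = 60), rising 15 degrees.
- hopper_mouth (a point): Centre of the mouth of the fixed stainless feed hopper, in the plane of its rim, 100 mm above the counter; z up, x and y parallel to its sides. Square funnel: mouth 200 x 200 inside (218 over the rim), narrowing to a flat floor 130 x 130 with a dark peeling disc, 86 mm below the rim. It may be fed from any side.
- bay_home (a point): Where the pan's origin lies when the pan is fully home in the bay, at counter level; x = the direction the pan slides in, z up. The fixed rack is 138 mm wide and 104 high, with boards above the bay. The bay has no floor (the pan slides on the counter); inside it is 128 wide and 60 high; its stop is at x = +80. Once home, the pan's handle sticks out.
- bay_mouth (a point): Middle of the bay's mouth at counter level, 85 mm before bay_home along its x; same axes. Two short flared guide cheeks, 60 high, stand out 27 mm before the mouth and open to about 155 wide.
- potato0: A potato, loose, rigid, 58 mm long (its own x), 50 wide, 40 thick, about 50 g; origin at its centre. It starts lying in the pan.
- potato1: A potato, loose, rigid, 58 mm long (its own x), 50 wide, 40 thick, about 50 g; origin at its centre. It starts lying in the pan.
- potato2: A potato, loose, rigid, 58 mm long (its own x), 50 wide, 40 thick, about 50 g; origin at its centre. It starts lying in the pan.
- potato3: A potato, loose, rigid, 58 mm long (its own x), 50 wide, 40 thick, about 50 g; origin at its centre. It starts lying in the pan.
- oil_bottle: Bystander: brown glass bottle, 68 across, 200 high; origin at the centre of its underside. Leave it.
- steel_cup: Bystander: open dark steel cup, 80 across, 100 high; origin at the centre of its underside. Leave it.
- jar: Bystander: glass jar with a metal cap, 76 across, 100 high; origin at the centre of its underside. Leave it.
- carton: Bystander: cardboard carton 130 x 90 x 80 high; origin at the centre of its underside. Leave it.
Not all that is in view belongs to the job. What is shaped like the potato1 but orange or turquoise is not meant.

How it is judged:
On the way, in this order (a step that is already met when the one before it is completed fails the run):
1. the pan is tipped by at least 25 degrees with its lip over the hopper's mouth, no more than 120 mm above the rim (x of pan_lip in the frame of hopper_mouth between -0.11 and 0.11 m and y of pan_lip in the frame of hopper_mouth between -0.11 and 0.11 m and z of pan_lip in the frame of hopper_mouth below 0.12 m and angle between pan's own z axis and vertical above 0.436 rad).
2. all four potatoes lie in the hopper, below its rim (x of potato0 in the frame of hopper_mouth between -0.1 and 0.1 m and y of potato0 in the frame of hopper_mouth between -0.1 and 0.1 m and z of each of potato0, potato1, potato2, potato3 in the frame of hopper_mouth below 0 m and x of potato1 in the frame of hopper_mouth between -0.1 and 0.1 m and y of potato1 in the frame of hopper_mouth between -0.1 and 0.1 m and x of potato2 in the frame of hopper_mouth between -0.1 and 0.1 m and y of potato2 in the frame of hopper_mouth between -0.1 and 0.1 m and x of potato3 in the frame of hopper_mouth between -0.1 and 0.1 m and y of potato3 in the frame of hopper_mouth between -0.1 and 0.1 m), for 0.2 s.
At the end, for the whole second after the job is handed in: All four potatoes lie at rest in the hopper, below its rim; the pan stands flat on the counter in the rack's bay, lip first, within 8 mm of fully home and at rest (all of step 2 and linear speed of each of potato0, potato1, potato2, potato3 below 0.03 m/s and x of pan in the frame of bay_home between -0.008 and 0.008 m and y of pan in the frame of bay_home between -0.008 and 0.008 m and z of pan in the frame of bay_home below 0.006 m and angle between pan's own z axis and vertical below 0.06 rad and x of pan_lip in the frame of bay_home above 0.06 m and angle between the x axis of pan and the x axis of bay_home, either way round below 0.08 rad and linear speed of pan below 0.01 m/s); the robot touches nothing.
It fails at once if a brown glass bottle is moved by more than 30 mm or tipped by more than 20 degrees (distance of oil_bottle from where it was at the start of the episode above 0.03 m or angle between oil_bottle's own z axis and vertical above 0.35 rad).
It fails at once if a dark steel cup is moved by more than 30 mm or tipped by more than 20 degrees (distance of steel_cup from where it was at the start of the episode above 0.03 m or angle between steel_cup's own z axis and vertical above 0.35 rad).
It fails at once if a glass jar with a metal cap is moved by more than 30 mm or tipped by more than 20 degrees (distance of jar from where it was at the start of the episode above 0.03 m or angle between jar's own z axis and vertical above 0.35 rad).
It fails at once if a small cardboard carton is moved by more than 30 mm or tipped by more than 20 degrees (distance of carton from where it was at the start of the episode above 0.03 m or angle between carton's own z axis and vertical above 0.35 rad).
It also fails if it takes over 58 s, if anything falls off the work surface, if the arm or the gripper's body presses on something with over 40 N, if the wrist force passes 120 N, or if a joint passes its speed limit or range.

## Working session

There is one attempt and no reset: what is moved stays moved. The work goes in short steps, Python scripts to look and compute and a shell command to move; the robot and the scene stay as the last step left them, time stands still between calls to the robot, and variables do not carry over. Pictures are saved under pics/ and viewed, and the job is handed in when it is done.

```bash
ls; mkdir -p pics; cat > h.py <<'E'
import numpy as np, cv2, json
from plant import read_state, read_camera, get_calibration, close_job, silhouettes, place_of
from scipy.spatial.transform import Rotation as Rn
def save(name,fn):
    im=read_camera(name); cv2.imwrite('pics/'+fn,im[:,:,::-1]); return im
def cal(name):
    c=get_calibration(name)
    K=np.array([[c['fx'],0,c['cx']],[0,c['fy'],c['cy']],[0,0,1.]]); d=np.array(c['distortion'],float)
    if 'R' in c: R=np.array(c['R']);t=np.array(c['t'])
    else:
        s=read_state(); M=np.array(c['mount']); Rt=Rn.from_euler('xyz',s['tcp_rot']).as_matrix()
        Rc=Rt@M[:3,:3]; p=Rt@M[:3,3]+np.array(s['eef_pos']); R=Rc.T; t=-R@p
    return K,d,R,t
def ray(name,uv,C=None):
    K,d,R,t=C or cal(name)
    u=cv2.undistortPoints(np.array(uv,float).reshape(-1,1,2),K,d).reshape(-1,2)
    v=np.c_[u,np.ones(len(u))]@R  # R^T v
    return -R.T@t, v
def onplane(name,uv,z,C=None):
    o,v=ray(name,uv,C); return o+v*((z-o[2])/v[:,2])[:,None]
def proj(name,X,C=None):
    K,d,R,t=C or cal(name)
    return cv2.projectPoints(np.array(X,float).reshape(-1,3),Rn.from_matrix(R).as_rotvec(),t,K,d)[0].reshape(-1,2)
def tri(obs):
    A=np.zeros((3,3));b=np.zeros(3)
    for n,uv in obs:
        o,v=ray(n,[uv]); v=v[0]/np.linalg.norm(v[0]); P=np.eye(3)-np.outer(v,v); A+=P;b+=P@o
    X=np.linalg.solve(A,b); return X
E
python3 - <<'E'
from h import *
s=read_state(); print({k:np.round(v,3).tolist() for k,v in s.items()})
for n in ('scene','top','wrist'):
    save(n,n+'0.png')
    c=get_calibration(n); print(n,{k:np.round(v,3).tolist() for k,v in c.items()})
    for th in ['pan','pan_lip','pan_grip','hopper_mouth','bay_home','bay_mouth','oil_bottle','steel_cup','jar','carton','potato1']:
        r=place_of(n,th); print(th,[(round(float(q['p']),2),np.round(np.array(q['xy'])*[640,400],1).tolist()) for q in r[:7]])
E
```

```text
pics
{'time_s': 0.0, 'joint_pos': [-1.164, 0.418, -0.01, 1.614, 0.005, 1.111, -0.053], 'qvel': [0.0, -0.001, -0.001, -0.001, -0.001, -0.0, 0.002], 'joint_efforts': [0.0, -86.444, 0.679, -43.492, 0.019, 0.007, -0.0], 'eef_pos': [0.27, 0.563, 0.231], 'tcp_rot': [-1.572, -0.0, -0.448], 'ft_force': [0.475, -0.088, 0.046], 'moment': [0.002, 0.009, -0.034], 'gripper_width': 1.002}
scene {'fx': 482.417, 'fy': 482.417, 'cx': 319.972, 'cy': 196.229, 'distortion': [-0.099, 0.0, 0.0, 0.0, 0.0], 'R': [[-0.435, 0.9, -0.01], [0.611, 0.286, -0.738], [-0.662, -0.327, -0.674]], 't': [0.256, -0.301, 2.157]}
pan [(0.56, [398.4, 231.3])]
pan_lip [(0.67, [388.2, 239.4])]
pan_grip [(0.76, [421.0, 204.9])]
hopper_mouth [(0.78, [249.1, 168.7])]
bay_home []
bay_mouth [(0.55, [206.9, 159.9])]
oil_bottle [(0.97, [245.8, 223.0])]
steel_cup [(0.6, [359.9, 265.6]), (0.54, [206.1, 163.6])]
jar [(0.58, [403.9, 230.9]), (0.55, [471.4, 245.4])]
carton [(0.66, [206.4, 164.4])]
potato1 [(0.72, [394.7, 225.7]), (0.65, [459.9, 211.2]), (0.63, [401.8, 193.9]), (0.58, [436.6, 250.7]), (0.49, [403.6, 233.8])]
top {'fx': 494
[... 346 characters left out ...]
 199.3])]
bay_home []
bay_mouth [(0.16, [232.7, 207.0])]
oil_bottle [(0.65, [254.9, 147.3])]
steel_cup []
jar [(0.96, [160.4, 219.7])]
carton []
potato1 [(0.74, [247.2, 256.6]), (0.72, [222.4, 214.7]), (0.68, [245.0, 206.3]), (0.64, [236.9, 220.3]), (0.59, [189.0, 190.6]), (0.58, [176.2, 248.5])]
wrist {'fx': 337.746, 'fy': 337.746, 'cx': 315.216, 'cy': 198.415, 'distortion': [0.024, 0.0, 0.0, 0.0, 0.0], 'mount': [[-0.0, 0.958, 0.285, -0.071], [-0.001, -0.285, 0.958, -0.142], [1.0, 0.0, 0.001, -0.001], [0.0, 0.0, 0.0, 1.0]]}
pan []
pan_lip []
pan_grip []
hopper_mouth []
bay_home []
bay_mouth []
oil_bottle []
steel_cup []
jar [(0.72, [383.8, 335.3])]
carton []
potato1 [(0.84, [290.3, 297.4])]
```

View pics/scene0.png

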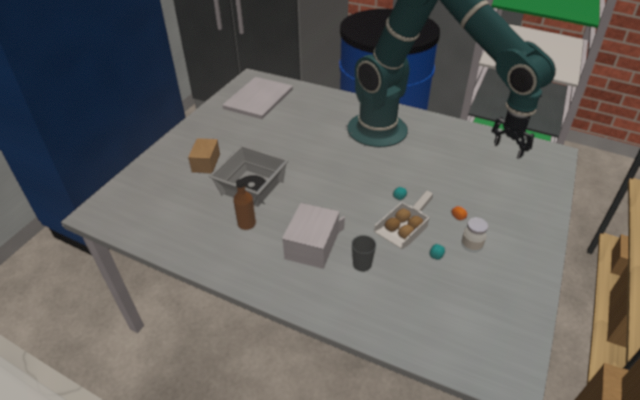

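View pics/top0.png

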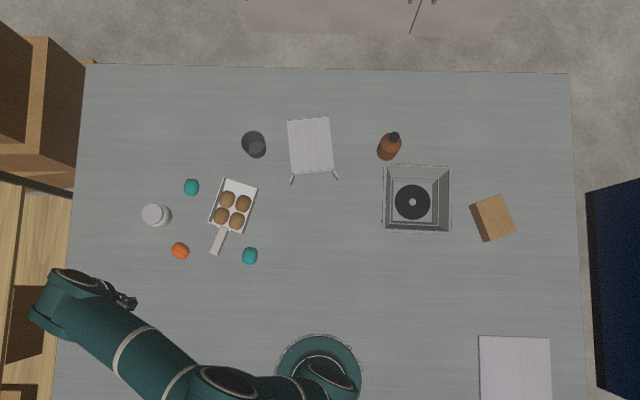

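View pics/wrist0.png

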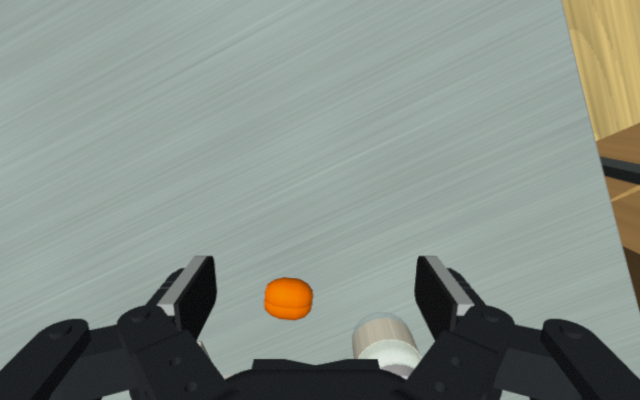

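```bash
python3 - <<'E'
import cv2
a=cv2.imread('pics/top0.png')
b=cv2.resize(a[100:270,130:350],None,fx=3.6,fy=3.5,interpolation=cv2.INTER_CUBIC); cv2.imwrite('pics/top0_l.png',b)
b=cv2.resize(a[150:250,370:530],None,fx=5,fy=5,interpolation=cv2.INTER_CUBIC); cv2.imwrite('pics/top0_r.png',b)
a=cv2.imread('pics/scene0.png')
b=cv2.resize(a[150:290,280:500],None,fx=3.6,fy=3.6,interpolation=cv2.INTER_CUBIC); cv2.imwrite('pics/scene0_l.png',b)
E
```

```text
(no output)
```

View pics/top0_l.png

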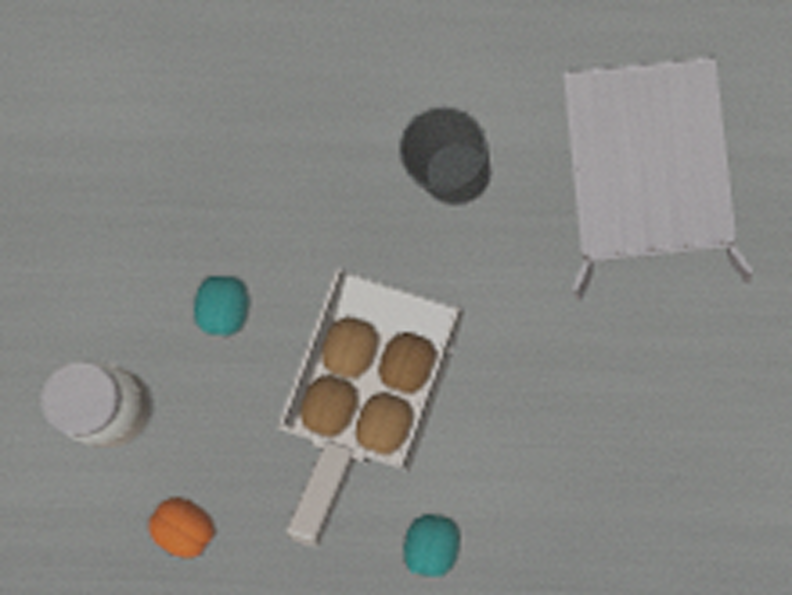

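View pics/top0_r.png

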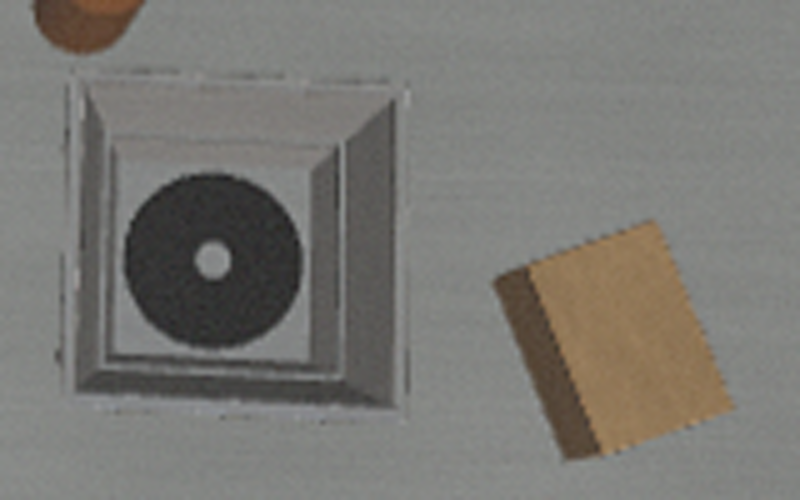

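View pics/scene0_l.png

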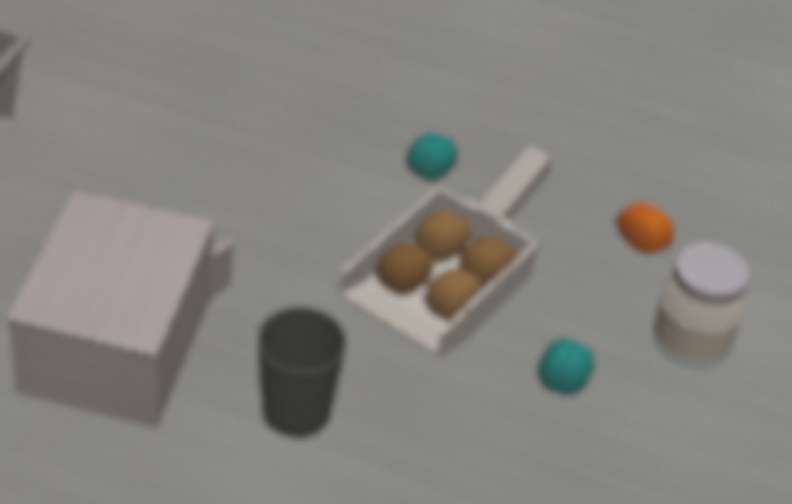

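```bash
python3 - <<'E'
from h import *
from scipy.optimize import least_squares
def fit(model,uv,z,x0):
    m=np.array(model,float)
    def f(p):
        c,s=np.cos(p[2]),np.sin(p[2]); X=np.c_[m[:,0]*c-m[:,1]*s+p[0],m[:,0]*s+m[:,1]*c+p[1],np.full(len(m),z) if np.isscalar(z) else z]
        return (proj('top',X,C)-uv).ravel()
    r=least_squares(f,x0); print(np.round(r.x,4),np.degrees(r.x[2]).round(2),'res',np.round(r.fun,1)); return r.x
C=cal('top')
def L(x,y): return (130+x/3.6,100+y/3.5)
def Rr(x,y): return (370+x/5,150+y/5)
uv=np.array([L(340,270),L(463,310),L(281,428),L(407,467)]); print(onplane('top',uv,.048,C).round(4))
# image up = +x ; image left=+y
p=fit([(.08,.06),(.08,-.06),(-.08,.06),(-.08,-.06)],uv,.048,[.55,.3,0]); pan=p
uv=np.array([L(565,72),L(715,58),L(736,243),L(582,260)]); Q=onplane('top',uv,.104,C); print('rack',Q.round(4))
def yw(v): return np.arctan2(v[1],v[0])
a=(Q[0]+Q[1]-Q[2]-Q[3])[:2]; print('rack len',np.linalg.norm(a)/2,'yaw',np.degrees(yw(a)),'width',np.linalg.norm(Q[0]-Q[1]),np.linalg.norm(Q[3]-Q[2]), 'front mid',(Q[2]+Q[3])/2, 'yaw from widths',np.degrees(yw((Q[0]-Q[1])[:2]))-90,np.degrees(yw((Q[3]-Q[2])[:2]))-90)
uv=np.array([Rr(70,75),Rr(408,88),Rr(403,412),Rr(70,395)]); print('hop',onplane('top',uv,.1,C).round(4))
fit([(.109,.109),(.109,-.109),(-.109,-.109),(-.109,.109)],uv,.1,[.6,-.2,0])
print('net mouth',onplane('top',[(419.8,199.3)],.1,C).round(4), onplane('scene',[(249.1,168.7)],.1).round(4))
print('net grip',tri([('top',(218.9,235.8)),('scene',(421,204.9))]).round(4),'lip',tri([('top',(238.8,184.1)),('scene',(388.2,239.4))]).round(4))
c,s=np.cos(pan[2]),np.sin(pan[2])
for nm,q in (('grip',(-.118,0,.046)),('end',(-.17,0,.06)),('lip',(.08,0,.02)),('root',(-.08,0,.036))):
    X=np.array([pan[0]+c*q[0]-s*q[1],pan[1]+s*q[0]+c*q[1],q[2]]);print(nm,X.round(4),proj('top',X).round(1),proj('scene',X).round(1))
print('jar',onplane('top',[L(80,400)],.1),'cup',onplane('top',[L(443,150)],.1),'bottle',onplane('top',[(393,137)],.2),onplane('top',[Rr(75,35)],.0),'carton',onplane('top',[Rr(650,330)],.08))
print('turq',onplane('top',[L(221,305),L(432,545),L(182,528)],.02))
E
```

```text
[[0.6436 0.3274 0.048 ]
 [0.6081 0.2124 0.048 ]
 [0.4925 0.3727 0.048 ]
 [0.459  0.2565 0.048 ]]
[ 0.5508  0.2922 -0.2892] -16.57 res [ 0.2 -0.3  0.2 -0.7  0.   0.4 -0.3  0.6]
rack [[ 0.8258  0.1225  0.104 ]
 [ 0.8425 -0.0129  0.104 ]
 [ 0.6675 -0.0356  0.104 ]
 [ 0.6483  0.1011  0.104 ]]
rack len 0.17765558024237035 yaw 7.121799080424413 width 0.13642435766308897 0.13799136970356937 front mid [0.65786225 0.03274421 0.104     ] yaw from widths 7.040340348902504 7.9951272401711435
hop [[ 0.6866 -0.1947  0.1   ]
 [ 0.6833 -0.4111  0.1   ]
 [ 0.4755 -0.4047  0.1   ]
 [ 0.4808 -0.1957  0.1   ]]
[ 0.5818 -0.3015 -0.0172] -0.98 res [-0.1 -1.8  0.4 -1.7  1.3  1.5 -1.6  1.9]
net mouth [[ 0.5781 -0.3088  0.1   ]] [[ 0.5841 -0.2951  0.1   ]]
net grip [0.4491 0.3341 0.0511] lip [0.627  0.2803 0.0206]
grip [0.4377 0.3258 0.046 ] [[221.5 239.5]] [[419.5 203.3]]
end [0.3879 0.3407 0.06  ] [[215.2 254.7]] [[428.  193.2]]
lip [0.6275 0.2694 0.02  ] [[243.  183.8]] [[386.1 238.6]]
root [0.4742 0.315  0.036 ] [[226.1 228.6]] [[413.2 210.8]]
jar [[0.50915494 0.53894286 0.1       ]] cup [[0.74959234 0.2300952  0.1       ]] bottle [[ 0.75286192 -0.20909892  0.2       ]] [[ 0.73587728 -0.21030133  0.        ]] carton [[ 0.53346305 -0.56767224  0.08      ]]
turq [[0.61174169 0.44228891 0.02      ]
 [0.38816591 0.23444728 0.02      ]
 [0.39841298 0.46396296 0.02      ]]
```

```bash
cat >> h.py <<'E'
def cur():
    s=read_state(); return np.array(s['eef_pos']),Rn.from_euler('xyz',s['tcp_rot']).as_matrix()
def log():
    s=read_state(); open('log.jsonl','a').write(json.dumps({k:np.array(v).tolist() for k,v in s.items()})+'\n'); return s
def toolR(psi,lean):  # fingers leaning toward heading psi by lean(deg)
    psi=np.radians(psi);L=np.radians(lean)
    d=np.array([np.cos(psi),np.sin(psi),0]);e=np.array([-np.sin(psi),np.cos(psi),0]);k=np.array([0,0,1.])
    f=np.sin(L)*d-np.cos(L)*k
    return np.c_[np.cross(f,e),f,e]
def rows(p0,R0,p1,R1,ml=4.0,mr=7.0,n=None):
    w=Rn.from_matrix(R0.T@R1).as_rotvec(degrees=True); D=np.linalg.norm(p1-p0)*100
    n=n or int(max(1,np.ceil(D/ml),np.ceil(np.linalg.norm(w)/mr)))
    wr=np.round(w/n,1); out=[];R=R0.copy();p=p0.copy()
    for i in range(n):
        l=np.round(R.T@(p1-p)*100/(n-i),1); out.append({"linear":(l+0).tolist(),"rotation":(wr+0).tolist()})
        p=p+R@l/100; R=R@Rn.from_rotvec(wr,degrees=True).as_matrix()
    return out,p,R
def show(out):
    for i in range(0,len(out),10): print(json.dumps(out[i:i+10]).replace(' ',''))
E
python3 - <<'E'
from h import *
log(); p,R=cur()
psi=-16.6; d=np.array([np.cos(np.radians(psi)),np.sin(np.radians(psi)),0])
R1=toolR(psi,20); g=np.array([.4385,.3265,.046])
tcp=g+.019*R1[:,1]; print(tcp, Rn.from_matrix(R1).as_euler('xyz'))
pre=tcp-.10*R1[:,1]; 
o,p1,Ra=rows(p,R,pre,R1); show(o); print(p1-pre)
E
```

```text
[0.44472755 0.32464349 0.02814584] [-1.57079633 -0.34906585 -0.28972466]
[{"linear":[2.8,1.4,-1.8],"rotation":[0.2,-1.1,-2.5]},{"linear":[2.7,1.5,-1.9],"rotation":[0.2,-1.1,-2.5]},{"linear":[2.6,1.6,-1.9],"rotation":[0.2,-1.1,-2.5]},{"linear":[2.5,1.7,-2.0],"rotation":[0.2,-1.1,-2.5]},{"linear":[2.4,1.8,-2.0],"rotation":[0.2,-1.1,-2.5]},{"linear":[2.3,1.9,-2.1],"rotation":[0.2,-1.1,-2.5]},{"linear":[2.2,2.0,-2.2],"rotation":[0.2,-1.1,-2.5]},{"linear":[2.1,2.0,-2.2],"rotation":[0.2,-1.1,-2.5]}]
[-0.00026023 -0.00027211 -0.00014945]
```

```bash
python3 -m inch '[{"linear":[2.8,1.4,-1.8],"rotation":[0.2,-1.1,-2.5]},{"linear":[2.7,1.5,-1.9],"rotation":[0.2,-1.1,-2.5]},{"linear":[2.6,1.6,-1.9],"rotation":[0.2,-1.1,-2.5]},{"linear":[2.5,1.7,-2.0],"rotation":[0.2,-1.1,-2.5]}]' 0.8
python3 -c "from h import *;log()"
python3 -m inch '[{"linear":[2.4,1.8,-2.0],"rotation":[0.2,-1.1,-2.5]},{"linear":[2.3,1.9,-2.1],"rotation":[0.2,-1.1,-2.5]},{"linear":[2.2,2.0,-2.2],"rotation":[0.2,-1.1,-2.5]},{"linear":[2.1,2.0,-2.2],"rotation":[0.2,-1.1,-2.5]},{"linear":[0,0,0],"rotation":[0,0,0]},{"linear":[0,0,0],"rotation":[0,0,0]}]'
python3 - <<'E'
from h import *
s=log(); print(np.round(s['joint_pos'],3),s['eef_pos'],s['tcp_rot'])
C=cal('wrist'); save('wrist','w1.png')
for th in ('pan_grip','pan'):
    print(th,[(round(float(q['p']),2),np.round(np.array(q['xy'])*[640,400],1).tolist()) for q in place_of('wrist',th)])
pan=(.5508,.2922,np.radians(-16.6));c,s_=np.cos(pan[2]),np.sin(pan[2])
for q in ((-.118,0,.046),(-.17,.014,.076),(-.17,-.014,.076),(-.08,.06,.048),(-.08,-.06,.048)):
    X=[pan[0]+c*q[0]-s_*q[1],pan[1]+s_*q[0]+c*q[1],q[2]]; print(q,proj('wrist',X,C).round(1))
E
```

```text
time_s: 2.2
eef_pos: [0.3408, 0.4483, 0.1756]
tcp_rot: [-1.563, -0.177, -0.37]
ft_force: [1.3, 0.2, 0.0]
gripper_width: 0.8
time_s: 2.8
eef_pos: [0.4116, 0.3342, 0.122]
tcp_rot: [-1.57, -0.349, -0.293]
ft_force: [-0.8, 1.0, -0.2]
gripper_width: 0.8
[-1.086  0.341  0.183  2.084  0.451  0.645  0.008] [0.41162091 0.3342003  0.12202442] [-1.57014418 -0.34945521 -0.29330486]
pan_grip [(0.55, [320.6, 204.4])]
pan [(0.57, [321.5, 270.8])]
(-0.118, 0, 0.046) [[315.7 205.5]]
(-0.17, 0.014, 0.076) [[342.3 162.3]]
(-0.17, -0.014, 0.076) [[289.1 162.5]]
(-0.08, 0.06, 0.048) [[395.7 246.8]]
(-0.08, -0.06, 0.048) [[236.  247.3]]
```

View pics/w1.png

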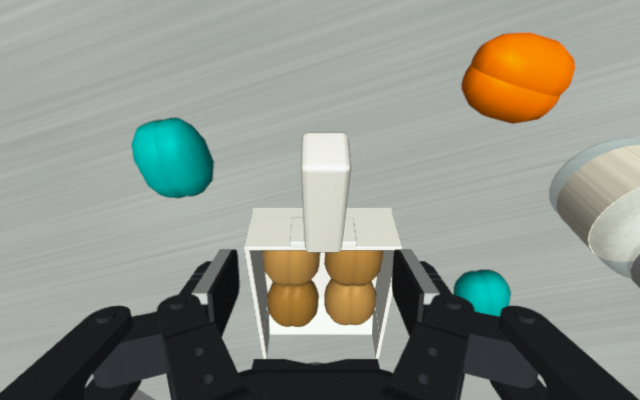

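```bash
python3 -m inch '[{"linear":[0,2.0,0.2],"rotation":[0,0,0]},{"linear":[0,2.5,0.2],"rotation":[0,0,0]},{"linear":[0,2.5,0.1],"rotation":[0,0,0]},{"linear":[0,1.8,0],"rotation":[0,0,0]},{"linear":[0,1.2,0],"rotation":[0,0,0]},{"linear":[0,0,0],"rotation":[0,0,0]}]'
python3 - <<'E'
from h import *
s=log(); print(np.round(s['joint_pos'],3),s['eef_pos'],s['tcp_rot'],s['ft_force'])
C=cal('wrist'); save('wrist','w2.png')
E
```

```text
time_s: 3.55
eef_pos: [0.4459, 0.329, 0.0271]
tcp_rot: [-1.572, -0.349, -0.292]
ft_force: [0.0, -0.1, 1.3]
gripper_width: 0.801
[-1.051  0.549  0.222  2.073  0.501  0.436 -0.037] [0.44587324 0.32900423 0.02709949] [-1.57155098 -0.34943914 -0.29225607] [ 0.03096506 -0.06011285  1.29707273]
```

View pics/w2.png

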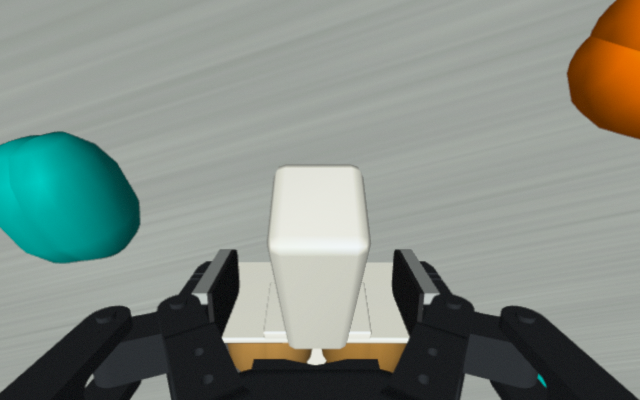

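```bash
python3 -m inch '[{"linear":[0,0,0],"rotation":[0,0,0]},{"linear":[0,0,0],"rotation":[0,0,0]},{"linear":[0,0,0],"rotation":[0,0,0]},{"linear":[0,0,0],"rotation":[0,0,0]},{"linear":[0,0,0],"rotation":[0,0,0]},{"linear":[0,0,0],"rotation":[0,0,0]},{"linear":[0,0,0],"rotation":[0,0,0]}]' 0
python3 - <<'E'
from h import *
s=log(); print(np.round(s['joint_pos'],3),s['eef_pos'],s['tcp_rot'],s['ft_force'],s['gripper_width'])
save('wrist','w3.png')
E
```

```text
time_s: 4.3
eef_pos: [0.446, 0.3296, 0.0289]
tcp_rot: [-1.569, -0.35, -0.293]
ft_force: [-5.1, -1.2, 11.1]
gripper_width: 0.321
[-1.052  0.546  0.222  2.074  0.501  0.437 -0.037] [0.44599907 0.32964106 0.02887168] [-1.56891162 -0.35015854 -0.29276626] [-5.06262546 -1.1908404  11.05037156] 0.32089113920626333
```

View pics/w3.png

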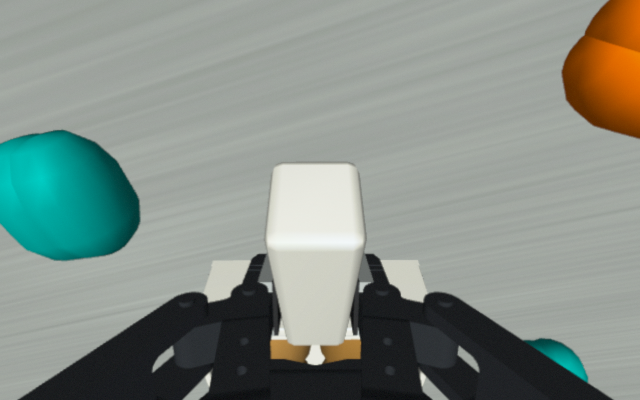

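```bash
python3 -m inch '[{"linear":[0.3,-0.9,0],"rotation":[0,0,0]},{"linear":[0.5,-1.4,0],"rotation":[0,0,0]},{"linear":[0.7,-1.9,0],"rotation":[0,0,0]},{"linear":[0.7,-1.9,0],"rotation":[0,0,0]},{"linear":[0.7,-1.9,0],"rotation":[0,0,0]}]'
python3 -c "from h import *;log()"
python3 -m inch '[{"linear":[0.7,-1.9,0],"rotation":[0,0,0]},{"linear":[0.7,-1.9,0],"rotation":[0,0,0]},{"linear":[0.5,-1.4,0],"rotation":[0,0,0]},{"linear":[0.3,-0.9,0],"rotation":[0,0,0]},{"linear":[0,0,0],"rotation":[0,0,0]}]'
python3 - <<'E'
from h import *
s=log(); print(np.round(s['joint_pos'],3),s['eef_pos'],s['tcp_rot'],s['ft_force'],s['gripper_width'])
save('wrist','w4.png');a=save('scene','s4.png');b=save('top','t4.png')
a=a[100:290,280:500]; b=b[120:270,170:350]
cv2.imwrite('pics/c4.png',np.hstack([cv2.resize(a,(400,345)),cv2.resize(b,(400,345))])[:,:,::-1])
E
```

```text
time_s: 4.85
eef_pos: [0.4454, 0.3289, 0.1145]
tcp_rot: [-1.57, -0.349, -0.293]
ft_force: [0.5, 0.1, -4.3]
gripper_width: 0.318
time_s: 5.35
eef_pos: [0.4457, 0.3294, 0.1792]
tcp_rot: [-1.568, -0.35, -0.294]
ft_force: [-1.2, 0.1, -4.4]
gripper_width: 0.32
[-1.004  0.279  0.158  1.999  0.404  0.758  0.142] [0.44566387 0.32937831 0.17924321] [-1.56819468 -0.35022514 -0.29353163] [-1.22657795  0.06560252 -4.42305752] 0.31958457043623284
```

View pics/c4.png

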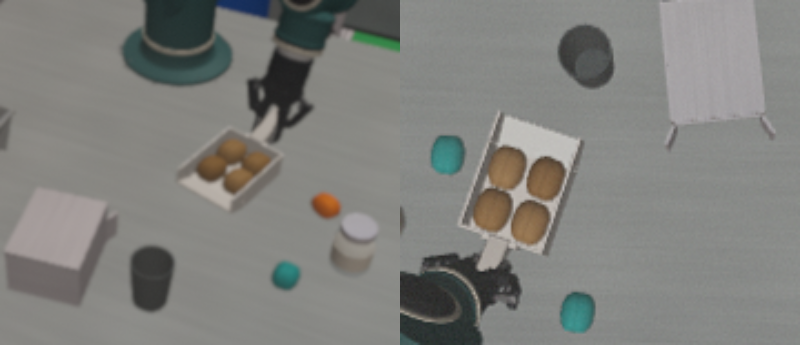

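View pics/w4.png

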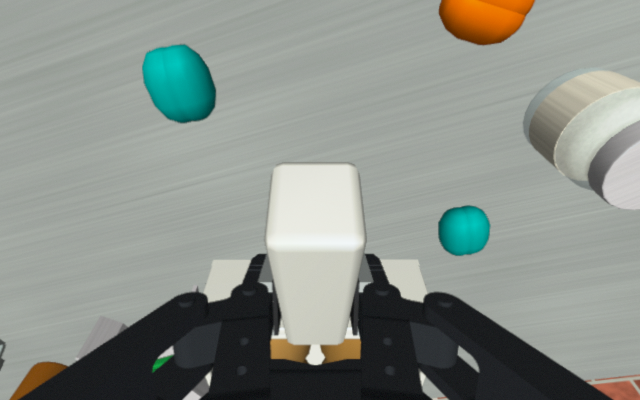

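```bash
cat > kin.py <<'E'
from h import *
import itertools
from scipy.optimize import least_squares
def Rz(a): return Rn.from_euler('z',a).as_matrix()
def Ry(a): return Rn.from_euler('y',a).as_matrix()
def fk(q,P,S):
    # P: t0(3) t1(x,y,z) t2 t3 tc ; off7
    t=P[:12].reshape(4,3); 
    R=Rz(S[0]*q[0]); p=np.zeros(3)
    p=p+R@t[0]; R=R@Ry(q[1]); R=R@Rz(S[1]*q[2]); p=p+R@t[1]; R=R@Ry(q[3]); R=R@Rz(S[2]*q[4]); p=p+R@t[2]; R=R@Ry(q[5]); R=R@Rz(S[3]*q[6]+P[12]); p=p+R@t[3]
    # tool: finger dir = local z -> tool y ; 
    T=np.c_[R[:,0],R[:,2],-R[:,1]]
    return p,T
def load():
    return [json.loads(l) for l in open('log.jsonl')]
def fit(D,S,off,P0=None):
    Ps=np.array([0,0,.35, 0,0,.45, 0,0,.42, 0,0,.25, off])
    def f(P):
        r=[]
        for s in D:
            p,T=fk(s['joint_pos'],P,S); Rm=Rn.from_euler('xyz',s['tcp_rot']).as_matrix()
            r+=list((p-s['eef_pos'])*100); r+=list(Rn.from_matrix(T.T@Rm).as_rotvec()*30)
        return np.r_[r,(P-Ps)*np.r_[np.tile([.8,.8,.1],4),.0]]
    return least_squares(f,Ps if P0 is None else P0)
E
python3 - <<'E'
from kin import *
D=load(); print(len(D))
res=[]
for S in itertools.product([1,-1],repeat=4):
    for off in (0,np.pi/2,-np.pi/2,np.pi):
        r=fit(D,S,off); res.append((r.cost,S,off,r.x))
res.sort(key=lambda x:x[0])
for c in res[:4]: print(round(c[0],4),c[1],round(c[2],2),np.round(c[3],3))
E
```

```text
7
0.0002 (-1, -1, -1, -1) 0 [ 0.000e+00 -1.500e-02  2.890e-01 -0.000e+00 -1.600e-02  5.020e-01
  0.000e+00 -1.000e-03  4.700e-01 -0.000e+00  0.000e+00  3.080e-01
 -1.571e+00]
0.0002 (-1, -1, -1, -1) 3.14 [ 0.000e+00 -1.500e-02  2.890e-01 -0.000e+00 -1.600e-02  5.020e-01
  0.000e+00 -1.000e-03  4.700e-01 -0.000e+00  0.000e+00  3.080e-01
  4.712e+00]
0.0002 (-1, -1, -1, -1) 1.57 [ 0.000e+00 -1.500e-02  2.890e-01 -0.000e+00 -1.600e-02  5.020e-01
  0.000e+00 -1.000e-03  4.700e-01 -0.000e+00  0.000e+00  3.080e-01
  4.712e+00]
0.0002 (-1, -1, -1, -1) -1.57 [ 0.000e+00 -1.500e-02  2.890e-01 -0.000e+00 -1.600e-02  5.020e-01
  0.000e+00 -1.000e-03  4.700e-01 -0.000e+00  0.000e+00  3.080e-01
 -1.571e+00]
```

```bash
cat >> kin.py <<'E'
S=(-1,-1,-1,-1)
PP=fit(load(),S,0).x
LO=np.array([-2.81,-.39,-1.27,.06,-1.19,.19,-2.82]);HI=np.array([2.81,2.02,1.25,2.57,4.33,2,2.82])
def err(q,p1,R1):
    p,T=fk(q,PP,S); return np.r_[p1-p, T@Rn.from_matrix(T.T@R1).as_rotvec()]
def jac(q):
    J=np.zeros((6,7)); p0,T0=fk(q,PP,S)
    for i in range(7):
        d=np.array(q,float);d[i]+=1e-5; p,T=fk(d,PP,S); J[:3,i]=(p-p0)/1e-5; J[3:,i]=T0@Rn.from_matrix(T0.T@T).as_rotvec()/1e-5
    return J
def ik(q,p1,R1,it=6,null=None,qref=None):
    q=np.array(q,float)
    for _ in range(it):
        J=jac(q); e=err(q,p1,R1); dq=J.T@np.linalg.solve(J@J.T+1e-5*np.eye(6),e)
        if null: dq+=null*(np.eye(7)-np.linalg.pinv(J)@J)@(qref-q)
        q=np.clip(q+np.clip(dq,-.3,.3),LO,HI)
    return q,np.linalg.norm(err(q,p1,R1))
def track(q,p0,R0,p1,R1,n,**k):
    Q=[];E=[];w=Rn.from_matrix(R0.T@R1).as_rotvec()
    for i in range(1,n+1):
        q,e=ik(q,p0+(p1-p0)*i/n,R0@Rn.from_rotvec(w*i/n).as_matrix(),**k);Q.append(q);E.append(e)
    return np.array(Q),np.array(E)
HOP=np.array([.582,-.3015,.1])
def pour(psi,tilt,back=.03,zl=.045,lean=20):
    # tool pose with pan tilted, lip placed
    Rt=toolR(psi,lean+tilt); ps=np.radians(psi);th=np.radians(tilt)
    d=np.array([np.cos(ps),np.sin(ps),0]);k=np.array([0,0,1.])
    px=np.cos(th)*d-np.sin(th)*k; pz=np.sin(th)*d+np.cos(th)*k
    lip=HOP-back*d+zl*k
    grip=lip-.198*px+.026*pz
    return grip+.019*Rt[:,1],Rt
E
python3 - <<'E'
from kin import *
D=load()
q=np.array(D[0]['joint_pos'])
for a,b in zip(D[:-1],D[1:]):
    q,e=track(q,np.array(a['eef_pos']),Rn.from_euler('xyz',a['tcp_rot']).as_matrix(),np.array(b['eef_pos']),Rn.from_euler('xyz',b['tcp_rot']).as_matrix(),5)
    q=q[-1]; print(np.round(q,3),np.round(b['joint_pos'],3))
q0=np.array(D[-1]['joint_pos']);p0,R0=fk(q0,PP,S)
for psi in range(-170,190,20):
    p1,R1=pour(psi,0); Q,E=track(q0,p0,R0,p1,R1,25)
    e1=E.max();q=Q[-1]; Es=[];pp,RR=p1,R1;Qa=[Q]
    for t in range(5,75,5):
        p2,R2=pour(psi,t);Q,E=track(q,pp,RR,p2,R2,2);pp,RR=p2,R2;q=Q[-1];Es.append(E[-1]);Qa.append(Q)
    Es=np.array(Es);bad=np.where(Es>.003)[0]
    Qa=np.vstack(Qa);m=np.minimum(Qa-LO,HI-Qa).min(0)
    print(psi,round(e1,4),'tilt ok to',5*(bad[0]) if len(bad) else 70,np.round(m,2),np.round(q,2))
E
```

```text
[-1.122  0.349  0.063  1.867  0.194  0.903  0.019] [-1.122  0.349  0.063  1.867  0.194  0.903  0.019]
[-1.085  0.341  0.182  2.084  0.451  0.645  0.008] [-1.086  0.341  0.183  2.084  0.451  0.645  0.008]
[-1.051  0.549  0.222  2.073  0.501  0.437 -0.037] [-1.051  0.549  0.222  2.073  0.501  0.436 -0.037]
[-1.052  0.546  0.222  2.074  0.501  0.437 -0.037] [-1.052  0.546  0.222  2.074  0.501  0.437 -0.037]
[-1.016  0.382  0.175  2.044  0.444  0.621  0.07 ] [-1.016  0.382  0.175  2.044  0.444  0.621  0.07 ]
[-1.005  0.279  0.158  1.999  0.404  0.758  0.142] [-1.004  0.279  0.158  1.999  0.404  0.758  0.142]
-170 0.0 tilt ok to 0 [1.82 0.08 0.05 0.   0.65 0.   1.53] [ 0.53  1.94  1.18  0.06  0.15  2.   -0.46]
-150 0.0 tilt ok to 15 [1.82 0.61 0.   0.   0.92 0.   2.09] [-0.24  1.41  1.25  0.76  0.27  2.   -0.11]
-130 0.0 tilt ok to 70 [1.82 0.68 0.33 0.57 1.05 0.17 2.3 ] [-0.44  1.15  0.92  1.17  0.6   1.79 -0.37]
-110 0.0 tilt ok to 70 [1.82 0.67 0.3  0.57 1.18 0.55 2.32] [-0.67  1.02  0.95  1.53  0.74  1.43 -0.5 ]
-90 0.0 tilt ok to 70 [1.82 0.66 0.25 0.54 1.33 0.57 2.1 ] [-0.86  0.89  
[... 682 characters left out ...]
0.39 0.   0.21 0.59 0.25 0.  ] [ 1.85  1.46 -1.27  1.66 -0.1   1.04  2.82]
70 0.3736 tilt ok to 0 [1.25 0.44 0.   0.27 0.63 0.25 0.  ] [ 1.56  1.42 -1.27  1.26 -0.17  1.51  2.82]
90 0.7246 tilt ok to 0 [1.41 0.48 0.   0.32 0.67 0.   0.  ] [ 1.25  1.43 -1.27  0.85 -0.2   1.97  2.82]
110 1.08 tilt ok to 0 [1.55 0.28 0.   0.   0.72 0.   0.  ] [ 0.89  1.5  -1.27  0.24 -0.39  2.    2.82]
130 1.5145 tilt ok to 0 [1.68 0.19 0.   0.   0.61 0.   0.  ] [ 0.43  1.83 -1.27  0.06 -0.58  2.    2.59]
150 1.8886 tilt ok to 0 [1.79 0.   0.   0.   0.18 0.   0.  ] [ 0.19  1.72 -0.97  0.36 -0.89  2.    2.41]
170 0.5114 tilt ok to 0 [1.82 0.   0.57 0.   0.   0.   0.  ] [ 0.11  2.02 -0.43  0.06 -1.19  2.   -2.82]
```

```bash
cat >> h.py <<'E'
def prow(p0,R0,p1,R1,wts):
    W=np.array(wts,float);W/=W.sum();w=Rn.from_matrix(R0.T@R1).as_rotvec(degrees=True);out=[];R=R0.copy();p=p0.copy();rem=1.
    for a in W:
        l=np.round(R.T@(p1-p)*100*a/rem,1); wr=np.round(w*a,1); out.append({"linear":(l+0).tolist(),"rotation":(wr+0).tolist()})
        p=p+R@l/100;R=R@Rn.from_rotvec(wr,degrees=True).as_matrix(); rem-=a
    return out,p,R
E
python3 - <<'E'
from kin import *
D=load();q0=np.array(D[-1]['joint_pos']);p0,R0=cur()
p1,R1=pour(-91,0,back=.03,zl=.05); print(p1)
o,pe,Re=prow(p0,R0,p1,R1,[.3,.7]+[1]*16+[.7,.3]); show(o); print(np.abs(pe-p1).max(),np.degrees(Rn.from_matrix(Re.T@R1).magnitude()))
q=q0;Rc=R0;pc=p0
for r in o:
    pc=pc+Rc@np.array(r['linear'])/100;Rc=Rc@Rn.from_rotvec(r['rotation'],degrees=True).as_matrix()
    qn,e=ik(q,pc,Rc); print(np.round(np.abs(qn-q).max()/.1,2),round(e,4),pc.round(3),end=' | ');q=qn
    grip=pc-.019*Rc[:,1]
print(q.round(2))
# elbow/wrist heights
def pts(q):
    t=PP[:12].reshape(4,3);R=Rz(-q[0]);p=R@t[0];R=R@Ry(q[1])@Rz(-q[2]);e=p+R@t[1];R=R@Ry(q[3])@Rz(-q[4]);w=e+R@t[2];return e.round(3),w.round(3)
print(pts(q0),pts(q)); 
for t in (30,65):
    p2,R2=pour(-91,t,zl=.05);q,e=ik(q,p2,R2,it=20);print(t,e,q.round(2),pts(q))
E
```

```text
[ 0.58586574 -0.08003212  0.15814584]
[{"linear":[0.4,0.2,-0.6],"rotation":[-0.4,1.2,0.0]},{"linear":[0.9,0.4,-1.3],"rotation":[-1.0,2.7,0.0]},{"linear":[1.4,0.6,-1.8],"rotation":[-1.4,3.9,0.0]},{"linear":[1.5,0.7,-1.7],"rotation":[-1.4,3.9,0.0]},{"linear":[1.7,0.7,-1.6],"rotation":[-1.4,3.9,0.0]},{"linear":[1.8,0.7,-1.5],"rotation":[-1.4,3.9,0.0]},{"linear":[1.8,0.8,-1.3],"rotation":[-1.4,3.9,0.0]},{"linear":[1.9,0.8,-1.2],"rotation":[-1.4,3.9,0.0]},{"linear":[2.0,0.8,-1.0],"rotation":[-1.4,3.9,0.0]},{"linear":[2.1,0.9,-0.9],"rotation":[-1.4,3.9,0.0]}]
[{"linear":[2.1,0.9,-0.7],"rotation":[-1.4,3.9,0.0]},{"linear":[2.2,0.9,-0.5],"rotation":[-1.4,3.9,0.0]},{"linear":[2.2,0.9,-0.4],"rotation":[-1.4,3.9,0.0]},{"linear":[2.2,0.9,-0.2],"rotation":[-1.4,3.9,0.0]},{"linear":[2.2,0.9,0.0],"rotation":[-1.4,3.9,0.0]},{"linear":[2.2,0.9,0.2],"rotation":[-1.4,3.9,0.0]},{"linear":[2.2,0.9,0.3],"rotation":[-1.4,3.9,0.0]},{"linear":[2.2,1.0,0.5],"rotation":[-1.4,3.9,0.0]},{"linear":[1.5,0.6,0.5],"rotation":[-1.0,2.7,0.0]},{"linear":[0.7,0.3,0.2],"rotation":[-0.4,1.2,0.0]}]
8.11745779328854e-05 0.4
[... 375 characters left out ...]
8  0.166] | 0.32 0.0 [0.539 0.057 0.165] | 0.33 0.0 [0.547 0.034 0.164] | 0.34 0.0 [0.554 0.012 0.163] | 0.36 0.0 [ 0.563 -0.011  0.162] | 0.36 0.0 [ 0.57  -0.033  0.161] | 0.39 0.0 [ 0.578 -0.057  0.159] | 0.27 0.0 [ 0.584 -0.072  0.159] | 0.12 0.0 [ 0.586 -0.08   0.158] | [-0.5   0.5   0.53  1.81  0.13  0.91 -0.13]
(array([0.098, 0.099, 0.772]), array([0.344, 0.359, 0.468])) (array([0.219, 0.087, 0.733]), array([0.587, 0.024, 0.448]))
30 4.064424592939595e-16 [-0.82  0.58  0.8   1.78  0.52  1.1  -0.38] (array([0.202, 0.178, 0.714]), array([0.589, 0.108, 0.457]))
65 2.070558461552023e-16 [-0.9   0.87  1.03  1.84  0.9   1.09 -0.62] (array([0.252, 0.278, 0.624]), array([0.589, 0.076, 0.366]))
```

```bash
python3 -m inch '[{"linear":[0.4,0.2,-0.6],"rotation":[-0.4,1.2,0.0]},{"linear":[0.9,0.4,-1.3],"rotation":[-1.0,2.7,0.0]},{"linear":[1.4,0.6,-1.8],"rotation":[-1.4,3.9,0.0]},{"linear":[1.5,0.7,-1.7],"rotation":[-1.4,3.9,0.0]},{"linear":[1.7,0.7,-1.6],"rotation":[-1.4,3.9,0.0]},{"linear":[1.8,0.7,-1.5],"rotation":[-1.4,3.9,0.0]},{"linear":[1.8,0.8,-1.3],"rotation":[-1.4,3.9,0.0]},{"linear":[1.9,0.8,-1.2],"rotation":[-1.4,3.9,0.0]},{"linear":[2.0,0.8,-1.0],"rotation":[-1.4,3.9,0.0]},{"linear":[2.1,0.9,-0.9],"rotation":[-1.4,3.9,0.0]}]'
python3 -m inch '[{"linear":[2.1,0.9,-0.7],"rotation":[-1.4,3.9,0.0]},{"linear":[2.2,0.9,-0.5],"rotation":[-1.4,3.9,0.0]},{"linear":[2.2,0.9,-0.4],"rotation":[-1.4,3.9,0.0]},{"linear":[2.2,0.9,-0.2],"rotation":[-1.4,3.9,0.0]},{"linear":[2.2,0.9,0.0],"rotation":[-1.4,3.9,0.0]},{"linear":[2.2,0.9,0.2],"rotation":[-1.4,3.9,0.0]},{"linear":[2.2,0.9,0.3],"rotation":[-1.4,3.9,0.0]},{"linear":[2.2,1.0,0.5],"rotation":[-1.4,3.9,0.0]},{"linear":[1.5,0.6,0.5],"rotation":[-1.0,2.7,0.0]},{"linear":[0.7,0.3,0.2],"rotation":[-0.4,1.2,0.0]}]'
python3 -m inch '[{"linear":[0,0,0],"rotation":[0,0,0]},{"linear":[0,0,0],"rotation":[0,0,0]}]'
python3 - <<'E'
from kin import *
s=log(); print(np.round(s['joint_pos'],3),s['eef_pos'],np.degrees(s['tcp_rot']),s['ft_force'])
a=save('scene','s5.png');b=save('top','t5.png')
a=a[80:270,150:390]; b=b[110:290,270:500]
cv2.imwrite('pics/c5.png',np.hstack([cv2.resize(a,(400,320)),cv2.resize(b,(400,320))])[:,:,::-1])
E
```

```text
time_s: 6.5
eef_pos: [0.5165, 0.1237, 0.1688]
tcp_rot: [-1.567, -0.348, -0.951]
ft_force: [0.4, 0.4, -4.4]
gripper_width: 0.314
time_s: 7.5
eef_pos: [0.5866, -0.0819, 0.1586]
tcp_rot: [-1.565, -0.346, -1.601]
ft_force: [0.3, 1.1, -3.8]
gripper_width: 0.325
time_s: 7.7
eef_pos: [0.5861, -0.0788, 0.1585]
tcp_rot: [-1.566, -0.345, -1.594]
ft_force: [0.7, 1.1, -3.7]
gripper_width: 0.32
[-0.498  0.5    0.527  1.806  0.128  0.911 -0.127] [ 0.58606666 -0.07883692  0.15850238] [-89.70261314 -19.7615773  -91.35785674] [ 0.68334534  1.12492216 -3.67941839]
```

View pics/c5.png

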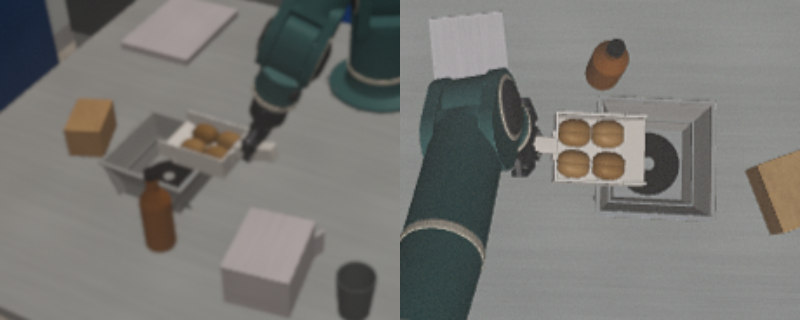

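```bash
python3 - <<'E'
from kin import *
print('lip est',onplane('top',[(410.9,194)],.165))
s=read_state();q=np.array(s['joint_pos']);pc,Rc=cur()
th=list(np.cumsum([1.5,3,4,4,4,4,4,3,3,3]+[3]*10+[2]*1)) ; print(th)
out=[]
pm,Rm=fk(q,PP,S)
for i,t in enumerate(th):
    p1,R1=pour(-91.0,t,back=.03+.0,zl=.05-.015*min(1,t/60))
    if i==0: R1=R1
    l=np.round(Rc.T@(p1-pc)*100,1); w=np.round(Rn.from_matrix(Rc.T@R1).as_rotvec(degrees=True),1)
    if i<9: w[:2]=np.round(w[:2]/3,1)
    out.append({"linear":(l+0).tolist(),"rotation":(w+0).tolist()})
    pc=pc+Rc@l/100;Rc=Rc@Rn.from_rotvec(w,degrees=True).as_matrix()
    qn,e=ik(q,pc,Rc);print(round(np.abs(qn-q).max()/.1,2),round(e,4),end=' ');q=qn
print();show(out);print(q.round(2))
E
```

```text
lip est [[ 0.58452711 -0.26907372  0.165     ]]
[np.float64(1.5), np.float64(4.5), np.float64(8.5), np.float64(12.5), np.float64(16.5), np.float64(20.5), np.float64(24.5), np.float64(27.5), np.float64(30.5), np.float64(33.5), np.float64(36.5), np.float64(39.5), np.float64(42.5), np.float64(45.5), np.float64(48.5), np.float64(51.5), np.float64(54.5), np.float64(57.5), np.float64(60.5), np.float64(63.5), np.float64(65.5)]
0.26 0.0 0.47 0.0 0.6 0.0 0.57 0.0 0.55 0.0 0.53 0.0 0.51 0.0 0.37 0.0 0.36 0.0 0.36 0.0 0.35 0.0 0.35 0.0 0.34 0.0 0.34 0.0 0.33 0.0 0.33 0.0 0.32 0.0 0.32 0.0 0.32 0.0 0.32 0.0 0.21 0.0 
[{"linear":[0.4,-0.3,0.0],"rotation":[-0.1,-0.1,-1.7]},{"linear":[0.6,-0.8,0.0],"rotation":[0.0,-0.1,-3.0]},{"linear":[1.0,-1.1,0.0],"rotation":[0.0,0.0,-4.0]},{"linear":[1.1,-0.8,0.0],"rotation":[0.0,0.0,-4.0]},{"linear":[1.2,-0.8,0.0],"rotation":[0.0,0.0,-4.0]},{"linear":[1.3,-0.5,0.0],"rotation":[0.0,0.0,-4.0]},{"linear":[1.4,-0.4,0.0],"rotation":[0.0,0.0,-4.0]},{"linear":[1.1,-0.2,0.0],"rotation":[0.0,0.0,-3.0]},{"linear":[1.0,-0.1,0.0],"rotation":[0.0,0.0,-3.0]},{"linear":[1.1,0.1,0.0],"rotation":[0.0,-0.1,-3.0]}]
[{"linear":[1.1,0.1,0.0],"rotation":[0.0,0.0,-3.0]},{"linear":[1.1,0.3,0.0],"rotation":[0.0,0.0,-3.0]},{"linear":[1.0,0.4,0.0],"rotation":[0.0,0.0,-3.0]},{"linear":[1.0,0.4,0.0],"rotation":[0.0,0.0,-3.0]},{"linear":[0.9,0.6,0.0],"rotation":[0.0,0.0,-3.0]},{"linear":[0.9,0.6,0.0],"rotation":[0.0,0.0,-3.0]},{"linear":[0.8,0.7,0.0],"rotation":[0.0,0.0,-3.0]},{"linear":[0.7,0.8,0.0],"rotation":[0.0,0.0,-3.0]},{"linear":[0.7,0.9,0.0],"rotation":[0.0,0.0,-3.0]},{"linear":[0.6,0.9,0.0],"rotation":[0.0,0.0,-3.0]}]
[{"linear":[0.4,0.6,0.0],"rotation":[0.0,0.0,-2.0]}]
[-0.86  0.86  0.97  1.85  0.94  1.12 -0.67]
```

```bash
python3 -m inch '[{"linear":[0.4,-0.3,0.0],"rotation":[-0.1,-0.1,-1.7]},{"linear":[0.6,-0.8,0.0],"rotation":[0.0,-0.1,-3.0]},{"linear":[1.0,-1.1,0.0],"rotation":[0.0,0.0,-4.0]},{"linear":[1.1,-0.8,0.0],"rotation":[0.0,0.0,-4.0]},{"linear":[1.2,-0.8,0.0],"rotation":[0.0,0.0,-4.0]},{"linear":[1.3,-0.5,0.0],"rotation":[0.0,0.0,-4.0]},{"linear":[1.4,-0.4,0.0],"rotation":[0.0,0.0,-4.0]},{"linear":[1.1,-0.2,0.0],"rotation":[0.0,0.0,-3.0]},{"linear":[1.0,-0.1,0.0],"rotation":[0.0,0.0,-3.0]},{"linear":[1.1,0.1,0.0],"rotation":[0.0,-0.1,-3.0]}]'
python3 - <<'E'
from kin import *
s=log(); print(np.round(s['joint_pos'],3),s['eef_pos'],np.degrees(s['tcp_rot']),s['ft_force'])
a=save('scene','s6.png');b=save('top','t6.png')
a=a[80:270,150:390]; b=b[110:290,270:500]
cv2.imwrite('pics/c6.png',np.hstack([cv2.resize(a,(400,320)),cv2.resize(b,(400,320))])[:,:,::-1])
E
```

```text
time_s: 8.8
eef_pos: [0.5853, -0.136, 0.2618]
tcp_rot: [-1.567, -0.936, -1.591]
ft_force: [0.2, 0.5, -3.6]
gripper_width: 0.316
[-0.806  0.597  0.775  1.782  0.59   1.115 -0.439] [ 0.58528236 -0.13595668  0.26183535] [-89.80230703 -53.64263335 -91.14926209] [ 0.21310241  0.51185597 -3.57931594]
```

View pics/c6.png

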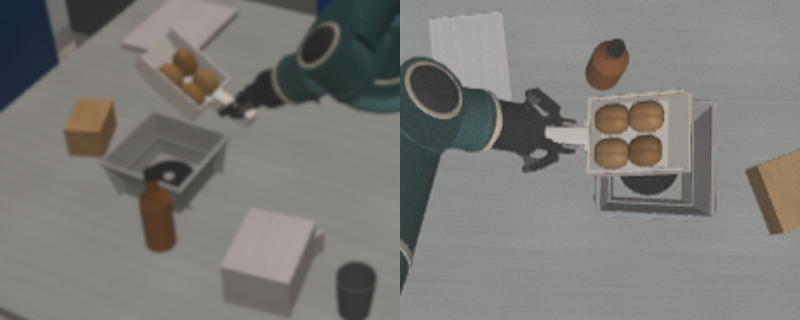

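```bash
sed -i 's/Rt=toolR(psi,lean+tilt)/Rt=toolR(psi,lean-tilt)/' kin.py; python3 - <<'E'
from kin import *
D=load();q0=np.array(D[-1]['joint_pos']);p0,R0=fk(q0,PP,S)
pl,Rl=pour(-91,0,zl=.05);Q,E=track(q0,p0,R0,pl,Rl,10);q0=Q[-1];print('level',q0.round(2),E.max())
for psi in range(-200,60,15):
    p1,R1=pour(psi,0); n=12;q=q0;Qa=[];E0=0
    for i in range(1,n+1):
        p2,R2=pour(-91+(psi+91)*i/n,0);q,e=ik(q,p2,R2);E0=max(E0,e);Qa.append(q)
    Es=[]
    for t in range(3,75,3):
        p2,R2=pour(psi,t,zl=.05);q,e=ik(q,p2,R2);Es.append(e);Qa.append(q)
    Es=np.array(Es);bad=np.where(Es>.003)[0]
    Qa=np.array(Qa);m=np.minimum(Qa-LO,HI-Qa).min(0)
    print(psi,round(E0,4),'tilt ok to',3*(bad[0]) if len(bad) else 72,np.round(m,2),np.round(q,2))
E
```

```text
level [-0.5   0.5   0.52  1.8   0.13  0.91 -0.13] 4.743895065698066e-16
-200 0.7069 tilt ok to 0 [2.18 0.32 0.62 0.   0.24 0.   1.15] [ 0.31  0.2   0.17  1.95 -0.95  0.19 -0.57]
-185 0.0204 tilt ok to 69 [2.34 0.62 0.62 0.18 0.   0.07 1.58] [ 0.36  0.23  0.21  1.92 -1.19  0.42 -0.07]
-170 0.0 tilt ok to 69 [2.34 0.67 0.62 0.39 0.   0.17 1.81] [ 0.4   0.28  0.25  1.86 -1.19  0.7   0.11]
-155 0.0 tilt ok to 69 [2.33 0.74 0.63 0.7  0.   0.35 2.03] [ 0.42  0.35  0.29  1.77 -1.19  0.97  0.25]
-140 0.0 tilt ok to 72 [2.33 0.81 0.65 0.82 0.06 0.53 2.22] [ 0.45  0.42  0.29  1.67 -1.13  1.21  0.36]
-125 0.0 tilt ok to 72 [2.32 0.85 0.67 0.8  0.14 0.58 2.35] [ 0.48  0.49  0.28  1.56 -1.05  1.42  0.47]
-110 0.0 tilt ok to 72 [2.32 0.85 0.7  0.79 0.23 0.38 2.23] [ 0.48  0.57  0.27  1.44 -0.96  1.62  0.59]
-95 0.0 tilt ok to 72 [2.32 0.8  0.72 0.77 0.32 0.19 2.1 ] [ 0.46  0.64  0.29  1.33 -0.87  1.81  0.72]
-80 0.0 tilt ok to 72 [2.3  0.71 0.73 0.61 0.42 0.02 1.93] [ 0.42  0.71  0.32  1.22 -0.77  1.98  0.89]
-65 0.0 tilt ok to 66 [2.29 0.6  0.73 0.42 0.58 0.   1.71] [ 0.42  0.75  0.26  1.12 -0.61  2.    1.05]
-50 0.0 tilt ok to 60 [2.29 0.49 0.73 0.27 0.74 0.   1.45] [ 0.41  0.79  0.23  1.04 -0.42  2.    1.25]
-35 0.0 tilt ok to 60 [2.29 0.4  0.67 0.18 0.89 0.   1.18] [ 0.31  0.83  0.33  0.99 -0.26  2.    1.55]
-20 0.0 tilt ok to 60 [2.29 0.4  0.62 0.17 1.   0.   0.91] [ 0.17  0.86  0.52  1.   -0.13  2.    1.91]
-5 0.0 tilt ok to 63 [2.29 0.4  0.55 0.17 0.6  0.   0.1 ] [0.05 0.86 0.66 1.06 0.   2.   2.21]
10 0.2625 tilt ok to 0 [2.11 0.4  0.61 0.17 0.55 0.   0.  ] [0.19 0.75 0.24 1.13 0.34 2.   2.21]
25 0.312 tilt ok to 0 [1.43 0.4  0.62 0.18 0.56 0.   0.  ] [ 0.47  0.71 -0.35  1.2   0.73  2.    2.18]
40 0.3319 tilt ok to 0 [1.19 0.4  0.27 0.17 0.56 0.   0.  ] [ 0.62  0.71 -0.66  1.3   0.99  2.    2.27]
55 0.3405 tilt ok to 0 [1.19 0.4  0.   0.17 0.56 0.05 0.  ] [ 0.76  0.73 -0.91  1.41  1.21  1.95  2.37]
```

```bash
cat > pourrows.py <<'E'
from kin import *
def gen(seq,pc,Rc,q,psi=-91.0,verbose=True):
    out=[];mx=0;me=0
    for t,zl,bk in seq:
        p1,R1=pour(psi,t,back=bk,zl=zl)
        l=np.round(Rc.T@(p1-pc)*100,1); w=np.round(Rn.from_matrix(Rc.T@R1).as_rotvec(degrees=True),1)
        out.append({"linear":(l+0).tolist(),"rotation":(w+0).tolist()})
        pc=pc+Rc@l/100;Rc=Rc@Rn.from_rotvec(w,degrees=True).as_matrix()
        qn,e=ik(q,pc,Rc);mx=max(mx,np.abs((qn-q)/.1/np.array([1.89,1.89,2.39,2.39,3.01,3.01,3.01])).max());me=max(me,e);q=qn
    print('max speed frac',round(mx,2),'err',round(me,4),'q',q.round(2));show(out);return pc,Rc,q
E
python3 - <<'E'
from pourrows import *
s=read_state();q=np.array(s['joint_pos']);pc,Rc=cur()
pl,Rl=pour(-91,0,zl=.05); o,pc2,Rc2=prow(pc,Rc,pl,Rl,[.4,.8,1,1,1,1,1,1,.6,.3]);show(o)
q=track(q,pc,Rc,pc2,Rc2,10)[0][-1]
th=np.cumsum([1.5,3,4,4,4,4,3,3,3,3]+[3]*10+[2,2]);print(th.round(1))
gen([(t,.05-.015*min(1,t/60),.03) for t in th],pc2,Rc2,q)
E
```

```text
[{"linear":[-0.6,0.1,0.0],"rotation":[0.0,0.0,1.7]},{"linear":[-1.1,0.2,0.0],"rotation":[0.0,0.0,3.3]},{"linear":[-1.4,0.3,0.0],"rotation":[0.0,0.0,4.2]},{"linear":[-1.4,0.4,0.0],"rotation":[0.0,0.0,4.2]},{"linear":[-1.4,0.5,0.0],"rotation":[0.0,0.0,4.2]},{"linear":[-1.3,0.6,0.0],"rotation":[0.0,0.0,4.2]},{"linear":[-1.2,0.7,0.0],"rotation":[0.0,0.0,4.2]},{"linear":[-1.2,0.9,0.0],"rotation":[0.0,0.0,4.2]},{"linear":[-0.7,0.5,0.0],"rotation":[0.0,0.0,2.5]},{"linear":[-0.3,0.3,0.0],"rotation":[0.0,0.0,1.2]}]
[ 1.5  4.5  8.5 12.5 16.5 20.5 23.5 26.5 29.5 32.5 35.5 38.5 41.5 44.5
 47.5 50.5 53.5 56.5 59.5 62.5 64.5 66.5]
max speed frac 0.31 err 0.0 q [ 0.4   0.62  0.3   1.36 -0.78  1.75  0.77]
[{"linear":[0.1,-0.4,0.0],"rotation":[-0.1,0.0,1.2]},{"linear":[0.4,-0.9,0.0],"rotation":[0.0,0.0,3.0]},{"linear":[0.6,-1.1,0.0],"rotation":[0.0,0.0,4.0]},{"linear":[0.5,-1.1,0.0],"rotation":[0.0,0.0,4.0]},{"linear":[0.5,-1.1,0.0],"rotation":[0.0,0.0,4.0]},{"linear":[0.6,-1.1,0.0],"rotation":[0.0,0.0,4.0]},{"linear":[0.4,-0.9,0.0],"rotation":[0.0,0.0,3.0]},{"linear":[0.4,-0.8,0.0],"rotation":[0.0,0.0,3.0]},{"linear":[0.4,-0.9,0.0],"rotation":[0.0,0.0,3.0]},{"linear":[0.4,-0.8,0.0],"rotation":[0.0,0.0,3.0]}]
[{"linear":[0.5,-0.9,0.0],"rotation":[0.0,0.0,3.0]},{"linear":[0.4,-0.8,0.0],"rotation":[0.0,0.0,3.0]},{"linear":[0.4,-0.8,0.0],"rotation":[0.0,0.0,3.0]},{"linear":[0.5,-0.9,0.0],"rotation":[0.0,0.0,3.0]},{"linear":[0.4,-0.8,0.0],"rotation":[0.0,0.0,3.0]},{"linear":[0.4,-0.9,0.0],"rotation":[0.0,0.0,3.0]},{"linear":[0.5,-0.8,0.0],"rotation":[0.0,-0.1,3.0]},{"linear":[0.4,-0.9,0.0],"rotation":[0.0,0.0,3.0]},{"linear":[0.5,-0.9,0.0],"rotation":[0.0,0.0,3.0]},{"linear":[0.4,-0.9,0.0],"rotation":[0.0,0.0,3.0]}]
[{"linear":[0.3,-0.6,0.0],"rotation":[0.0,0.0,2.0]},{"linear":[0.2,-0.6,0.0],"rotation":[0.0,0.0,2.0]}]
```

Level first, then tilt to ~30° the right way, and look.

```bash
python3 -m inch '[{"linear":[-0.6,0.1,0.0],"rotation":[0.0,0.0,1.7]},{"linear":[-1.1,0.2,0.0],"rotation":[0.0,0.0,3.3]},{"linear":[-1.4,0.3,0.0],"rotation":[0.0,0.0,4.2]},{"linear":[-1.4,0.4,0.0],"rotation":[0.0,0.0,4.2]},{"linear":[-1.4,0.5,0.0],"rotation":[0.0,0.0,4.2]},{"linear":[-1.3,0.6,0.0],"rotation":[0.0,0.0,4.2]},{"linear":[-1.2,0.7,0.0],"rotation":[0.0,0.0,4.2]},{"linear":[-1.2,0.9,0.0],"rotation":[0.0,0.0,4.2]},{"linear":[-0.7,0.5,0.0],"rotation":[0.0,0.0,2.5]},{"linear":[-0.3,0.3,0.0],"rotation":[0.0,0.0,1.2]}]'
python3 - <<'E'
from kin import *
s=log(); print(np.round(s['joint_pos'],3),s['eef_pos'],np.degrees(s['tcp_rot']),s['ft_force'])
E
python3 -m inch '[{"linear":[0.1,-0.4,0.0],"rotation":[-0.1,0.0,1.2]},{"linear":[0.4,-0.9,0.0],"rotation":[0.0,0.0,3.0]},{"linear":[0.6,-1.1,0.0],"rotation":[0.0,0.0,4.0]},{"linear":[0.5,-1.1,0.0],"rotation":[0.0,0.0,4.0]},{"linear":[0.5,-1.1,0.0],"rotation":[0.0,0.0,4.0]}]'
python3 - <<'E'
from kin import *
s=log(); print(np.round(s['joint_pos'],3),s['eef_pos'],np.degrees(s['tcp_rot']),s['ft_force'])
a=save('scene','s7.png');b=save('top','t7.png')
a=a[80:270,150:390]; b=b[110:290,270:500]
cv2.imwrite('pics/c7.png',np.hstack([cv2.resize(a,(400,320)),cv2.resize(b,(400,320))])[:,:,::-1])
E
```

```text
time_s: 9.9
eef_pos: [0.586, -0.0812, 0.1584]
tcp_rot: [-1.569, -0.339, -1.593]
ft_force: [-0.8, -0.4, -4.1]
gripper_width: 0.319
[-0.486  0.498  0.52   1.804  0.125  0.912 -0.117] [ 0.5859813  -0.08120803  0.15843433] [-89.87375699 -19.39517359 -91.24523369] [-0.8075994  -0.36215562 -4.10242899]
time_s: 10.4
eef_pos: [0.5861, -0.0905, 0.2093]
tcp_rot: [-1.57, -0.056, -1.59]
ft_force: [0.7, 0.1, -5.0]
gripper_width: 0.324
[-0.258  0.402  0.425  1.737 -0.125  1.031  0.181] [ 0.58607583 -0.0905033   0.20929706] [-89.95961715  -3.20295079 -91.09399138] [ 0.66907751  0.06556486 -5.03929736]
```

View pics/c7.png

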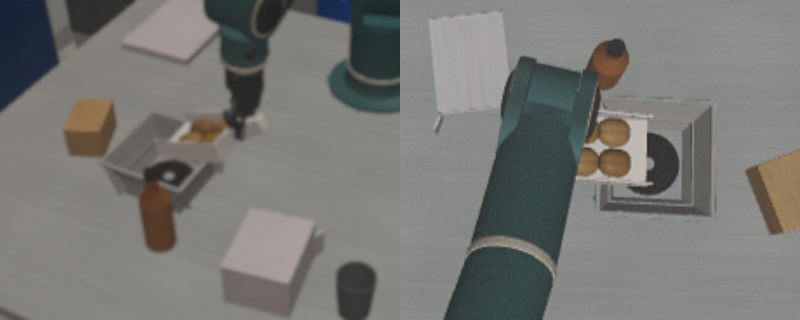

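```bash
python3 -m inch '[{"linear":[0.6,-1.1,0.0],"rotation":[0.0,0.0,4.0]},{"linear":[0.4,-0.9,0.0],"rotation":[0.0,0.0,3.0]},{"linear":[0.4,-0.8,0.0],"rotation":[0.0,0.0,3.0]},{"linear":[0.4,-0.9,0.0],"rotation":[0.0,0.0,3.0]},{"linear":[0.4,-0.8,0.0],"rotation":[0.0,0.0,3.0]},{"linear":[0.5,-0.9,0.0],"rotation":[0.0,0.0,3.0]},{"linear":[0.4,-0.8,0.0],"rotation":[0.0,0.0,3.0]}]'
python3 - <<'E'
from kin import *
s=log(); print(np.round(s['joint_pos'],3),s['eef_pos'],np.degrees(s['tcp_rot']),s['ft_force'])
a=save('scene','s8.png');b=save('top','t8.png')
a=a[80:270,150:390]; b=b[110:290,270:500]
cv2.imwrite('pics/c8.png',np.hstack([cv2.resize(a,(400,320)),cv2.resize(b,(400,320))])[:,:,::-1])
E
```

```text
time_s: 11.2
eef_pos: [0.585, -0.1273, 0.2657]
tcp_rot: [-1.573, 0.325, -1.591]
ft_force: [-0.2, 2.2, -2.1]
gripper_width: 0.321
[ 0.051  0.42   0.361  1.601 -0.463  1.303  0.533] [ 0.58501111 -0.12731494  0.26571752] [-90.11978228  18.6240055  -91.13150388] [-0.16866036  2.18521239 -2.07170518]
```

View pics/c8.png

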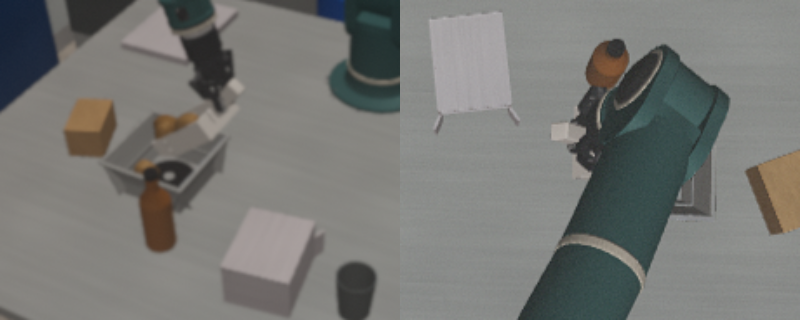

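```bash
python3 -m inch '[{"linear":[0.4,-0.8,0.0],"rotation":[0.0,0.0,3.0]},{"linear":[0.5,-0.9,0.0],"rotation":[0.0,0.0,3.0]},{"linear":[0.4,-0.8,0.0],"rotation":[0.0,0.0,3.0]},{"linear":[0.4,-0.9,0.0],"rotation":[0.0,0.0,3.0]},{"linear":[0.5,-0.8,0.0],"rotation":[0.0,-0.1,3.0]},{"linear":[0.4,-0.9,0.0],"rotation":[0.0,0.0,3.0]},{"linear":[0.5,-0.9,0.0],"rotation":[0.0,0.0,3.0]},{"linear":[0.4,-0.9,0.0],"rotation":[0.0,0.0,3.0]},{"linear":[0.3,-0.6,0.0],"rotation":[0.0,0.0,2.0]},{"linear":[0.2,-0.6,0.0],"rotation":[0.0,0.0,2.0]}]'
python3 -m inch '[{"linear":[0,0,0],"rotation":[0,0,0]},{"linear":[0,0,0],"rotation":[0,0,0]},{"linear":[0,0,0],"rotation":[0,0,0]},{"linear":[0,0,0],"rotation":[0,0,0]}]'
python3 - <<'E'
from kin import *
s=log(); print(np.round(s['joint_pos'],3),s['eef_pos'],np.degrees(s['tcp_rot']),s['ft_force'])
a=save('scene','s9.png');b=save('top','t9.png')
a=a[80:270,150:390]; b=b[110:290,270:500]
cv2.imwrite('pics/c9.png',np.hstack([cv2.resize(a,(400,320)),cv2.resize(b,(400,320))])[:,:,::-1])
save('wrist','w9.png')
E
```

```text
time_s: 12.3
eef_pos: [0.5837, -0.2026, 0.3128]
tcp_rot: [-1.576, 0.812, -1.592]
ft_force: [-0.2, -0.1, -1.9]
gripper_width: 0.32
time_s: 12.7
eef_pos: [0.5838, -0.2027, 0.314]
tcp_rot: [-1.571, 0.813, -1.588]
ft_force: [0.1, -0.2, -2.0]
gripper_width: 0.322
[ 0.402  0.616  0.298  1.364 -0.784  1.749  0.766] [ 0.58377371 -0.20271723  0.31396709] [-89.99050984  46.55481816 -91.0054776 ] [ 0.13762121 -0.18293894 -1.99837683]
```

View pics/c9.png

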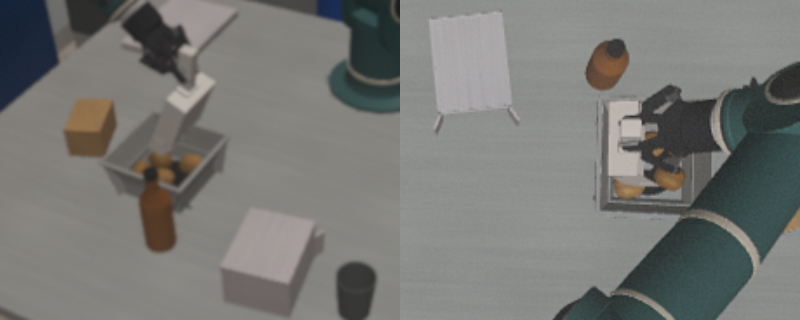

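View pics/w9.png

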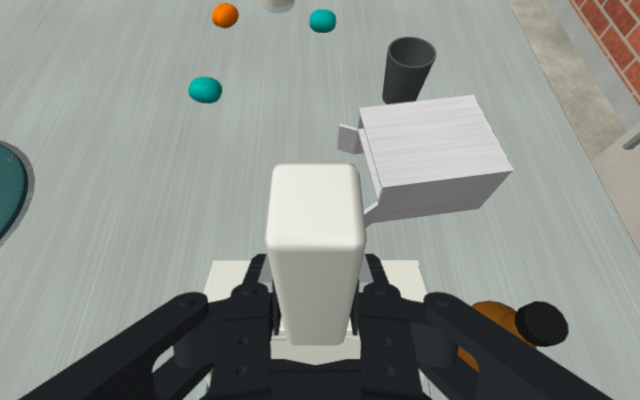

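```bash
python3 - <<'E'
from h import *
C=cal('top'); im=cv2.imread('pics/t9.png'); f=8
x0,y0,w,h=280,108,66,82
big=cv2.resize(im[y0:y0+h,x0:x0+w],None,fx=f,fy=f,interpolation=cv2.INTER_CUBIC)
cv2.imwrite('pics/rz.png',big)
ov=big.copy()
yaw=np.radians(7.2);M=np.array([.658,.033])
def P(x,y,z): 
    c,s=np.cos(yaw),np.sin(yaw);return [M[0]+c*x-s*y,M[1]+s*x+c*y,z]
def line(pts,col):
    q=((proj('top',[P(*a) for a in pts],C)-[x0,y0]+.5)*f).astype(int);cv2.polylines(ov,[q.reshape(-1,1,2)],False,col,1)
line([(0,.069,.104),(.178,.069,.104),(.178,-.069,.104),(0,-.069,.104),(0,.069,.104)],(0,0,255))
line([(0,.064,.06),(-.027,.0775,.06)],(0,255,0));line([(0,-.064,.06),(-.027,-.0775,.06)],(0,255,0))
line([(0,.069,0),(0,-.069,0)],(255,0,0))
cv2.imwrite('pics/rzo.png',np.hstack([big,ov])[:600,:800] if 2*big.shape[1]<=800 else cv2.resize(np.hstack([big,ov]),(800,int(800*big.shape[0]/big.shape[1]/2))))
print(big.shape)
E
```

```text
(656, 528, 3)
```

View pics/rzo.png

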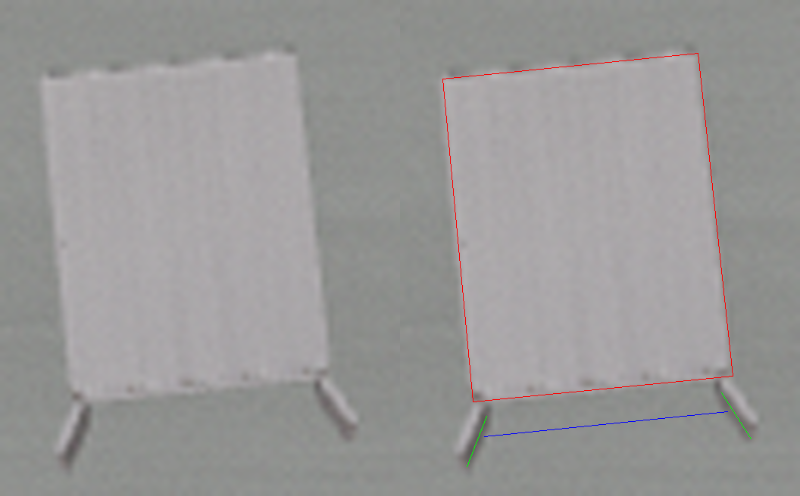

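View pics/rz.png

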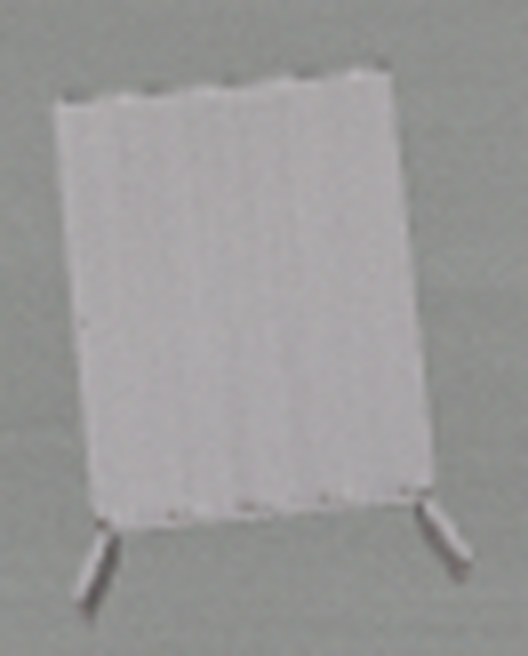

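```bash
cat >> kin.py <<'E'
BAYM=np.array([.663,.034,0.]);BYAW=6.8
def bay(s,dz=0.,lean=20.0,yaw=None,dy=0.):
    """tool pose with pan origin at s (m) along bay x relative to home"""
    yw=BYAW if yaw is None else yaw
    b=np.radians(BYAW);d=np.array([np.cos(b),np.sin(b),0]);e=np.array([-d[1],d[0],0])
    a=np.radians(yw);dp=np.array([np.cos(a),np.sin(a),0])
    o=BAYM+d*(.085+s)+e*dy
    R=toolR(yw,lean); g=o-.118*dp+np.array([0,0,.0289+.019*np.cos(np.radians(lean))+dz])
    return g+.019*R[:,1],R
E
python3 - <<'E'
from kin import *
s=read_state();q0=np.array(s['joint_pos'])
rng=np.random.default_rng(0)
for ss in (-.22,-.2,-.18,-.16,-.14,-.1,-.05,0):
    p1,R1=bay(ss,.0);sol=[]
    for k in range(150):
        q=LO+(HI-LO)*rng.random(7); 
        q,e=ik(q,p1,R1,it=40)
        if e<1e-4: sol.append(np.r_[np.min(np.minimum(q-LO,HI-q)),np.linalg.norm(q-q0),q])
    sol=np.array(sol)
    print(ss,p1.round(3),len(sol)); 
    if len(sol):
        for i in np.argsort(-sol[:,0])[:2]: print('   m',sol[i].round(2))
        i=np.argmin(sol[:,1]);print('   near',sol[i].round(2))
E
```

```text
-0.22 [0.418 0.005 0.029] 9
   m [ 0.11  3.33  0.93  0.62 -1.13  2.46  1.61  0.52  0.17]
   m [ 0.11  3.32  0.88  0.58 -1.07  2.46  1.6   0.47  0.16]
   near [ 0.01  3.29  0.5   0.39 -0.63  2.47  1.63  0.2   0.05]
-0.2 [0.438 0.007 0.029] 14
   m [ 0.15  3.27  0.88  0.62 -1.09  2.42  1.57  0.51  0.2 ]
   m [ 0.15  3.25  0.83  0.58 -1.02  2.42  1.56  0.45  0.2 ]
   near [ 0.07  3.18  0.57  0.44 -0.71  2.43  1.53  0.26  0.17]
-0.18 [0.458 0.01  0.029] 20
   m [ 0.2   3.21  0.85  0.64 -1.07  2.37  1.54  0.52  0.25]
   m [ 0.19  3.19  0.81  0.61 -1.02  2.38  1.53  0.47  0.24]
   near [ 0.01  3.05  0.42  0.43 -0.56  2.39  1.41  0.2   0.26]
-0.16 [0.478 0.012 0.029] 11
   m [ 0.23  3.1   0.73  0.58 -0.92  2.33  1.46  0.42  0.29]
   m [ 0.22  3.09  0.71  0.57 -0.9   2.33  1.46  0.41  0.29]
   near [ 0.03  2.95  0.42  0.45 -0.56  2.34  1.33  0.22  0.35]
-0.14 [0.498 0.014 0.029] 15
   m [ 0.28  3.06  0.75  0.64 -0.98  2.29  1.45  0.49  0.33]
   m [ 0.25  3.03  0.7   0.6  -0.91  2.29  1.42  0.44  0.34]
   near [ 0.04  2.85  0.4   0.47 -0.55  2.3   1.24  0.23  0.44]
-0.1 [0.537 0.019 0.029] 30
   m [ 0.31  2.94  0.69  0.67 -0.93  2.2   1.37  0.5   0.42]
   m [ 0.28  2.92  0.66  0.65 -0.89  2.2   1.35  0.47  0.43]
   near [ 0.    2.54  0.23  0.49 -0.37  2.21  0.9   0.19  0.76]
-0.05 [0.587 0.025 0.029] 57
   m [ 0.35  2.82  0.65  0.73 -0.92  2.08  1.31  0.55  0.51]
   m [ 0.34  2.81  0.64  0.72 -0.91  2.08  1.3   0.53  0.52]
   near [ 0.    2.22  0.06  0.52 -0.17  2.1   0.39  0.19  1.24]
0 [0.637 0.031 0.029] 81
   m [ 0.38  2.7   0.59  0.78 -0.89  1.96  1.23  0.58  0.61]
   m [ 0.38  2.69  0.58  0.77 -0.87  1.96  1.22  0.57  0.62]
   near [ 0.05  2.08 -0.07  0.57 -0.03  1.98  0.02  0.24  1.58]
```

```bash
python3 - <<'E'
from kin import *
s=read_state();q0=np.array(s['joint_pos']);p0,R0=fk(q0,PP,S)
def run(wps,q,v=False):
    pc,Rc=fk(q,PP,S);M=9;E=[]
    for p1,R1 in wps:
        n=max(3,int(max(np.linalg.norm(p1-pc)/.03,np.degrees(Rn.from_matrix(Rc.T@R1).magnitude())/5)))
        Q,e=track(q,pc,Rc,p1,R1,n);q=Q[-1];E.append(e.max());pc,Rc=p1,R1
        if v: print('   ',p1.round(3),q.round(2),round(e.max(),4))
    return q,E
up=p0+[0,0,.06]
def at(x,y,z,psi,lean): return np.array([x,y,z]),toolR(psi,lean)
def Wlev(psi,z=.22): p,R=pour(psi,0,zl=.05);return p+[0,0,z-p[2]],R
for name,mid in {
 'direct':[],
 'A -45':[at(.5,-.05,.25,-45,20)],
 'B far left -60':[at(.5,.2,.25,-60,20),at(.5,.1,.25,-20,20)],
 'C heading -120 first':[at(.55,0,.25,-130,20),at(.5,0,.25,-60,20)],
 'D lean':[at(.55,0,.25,-91,50),at(.5,0,.25,-60,50),at(.45,0,.25,7,50)],
 'E':[at(.55,-.05,.25,-91,60),at(.5,0,.3,-40,60),at(.45,0,.3,7,40)],
}.items():
    for sd in (-.2,-.16,-.13):
        w=[(up,R0),Wlev(-91)]+mid+[bay(sd,.16),bay(sd,.03),bay(sd,0),bay(0,0)]
        q,E=run(w,q0); print(name,sd,np.round(E,4),q.round(2))
q,E=run([(up,R0),Wlev(-91),bay(-.2,.16),bay(-.2,.03),bay(-.2,0),bay(0,0)],q0,True)
E
```

```text
direct -0.2 [0.     0.     0.     0.0915 0.1829 0.1432] [-0.33  0.6   0.3   1.99 -0.65  0.28  2.18]
direct -0.16 [0.     0.     0.     0.0613 0.1437 0.1075] [-0.2   0.58  0.14  1.99 -0.34  0.24  1.91]
direct -0.13 [0.     0.     0.     0.0344 0.1123 0.0747] [-0.15  0.58  0.07  1.99 -0.2   0.24  1.78]
A -45 -0.2 [0.     0.     0.     0.     0.0863 0.1799 0.1348] [-0.4   0.61  0.38  1.99 -0.8   0.3   2.31]
A -45 -0.16 [0.     0.     0.     0.     0.0562 0.1396 0.1006] [-0.28  0.59  0.23  1.99 -0.53  0.26  2.08]
A -45 -0.13 [0.     0.     0.     0.     0.0299 0.1085 0.0691] [-0.22  0.58  0.16  1.99 -0.39  0.25  1.95]
B far left -60 -0.2 [0.     0.     0.     0.     0.     0.0841 0.1784 0.1308] [-0.42  0.62  0.41  1.99 -0.84  0.32  2.35]
B far left -60 -0.16 [0.     0.     0.     0.     0.     0.0536 0.1375 0.0971] [-0.3   0.59  0.26  1.99 -0.59  0.27  2.13]
B far left -60 -0.13 [0.     0.     0.     0.     0.     0.0271 0.1061 0.0656] [-0.25  0.58  0.2   1.99 -0.46  0.25  2.01]
C heading -120 first -0.2 [0.     0.     0.     0.     0.     0.0794 0.1747 0.1215] [-0.46  0.63  0.46  2.   -
[... 765 characters left out ...]
 -0.98  0.36  2.46]
E -0.16 [0.     0.     0.     0.     0.1196 0.0292 0.     0.0914 0.0263] [-0.52  0.65  0.54  2.   -1.01  0.37  2.48]
E -0.13 [0.     0.     0.     0.     0.1196 0.0179 0.     0.0205 0.    ] [-0.53  0.65  0.56  2.   -1.04  0.38  2.5 ]
    [ 0.584 -0.203  0.374] [ 0.4   0.58  0.3   1.29 -0.79  1.83  0.69] 0.0
    [ 0.586 -0.08   0.22 ] [-0.46  0.41  0.47  1.75  0.2   1.04 -0.14] 0.0
    [0.438 0.007 0.189] [-0.4  -0.05  0.31  2.34  0.    0.5   1.61] 0.0
    [0.438 0.007 0.059] [-0.19  0.26  0.12  2.44 -0.46  0.19  2.06] 0.0915
    [0.438 0.007 0.029] [-0.06  0.34 -0.01  2.44 -0.67  0.19  2.28] 0.1829
    [0.637 0.031 0.029] [-0.33  0.6   0.3   1.99 -0.65  0.28  2.18] 0.1432
```

```bash
cat >> kin.py <<'E'
def gtool(o,psi,gx,lean,dz=0.):
    """tool pose gripping handle at pan x=gx for pan origin o (3), heading psi"""
    a=np.radians(psi);d=np.array([np.cos(a),np.sin(a),0]);R=toolR(psi,lean)
    gz=.036+(-.080-gx)*np.tan(np.radians(15))
    return np.array(o)+d*gx+np.array([0,0,gz+dz])+.019*R[:,1],R
def bayo(s,dz=0,dy=0):
    b=np.radians(BYAW);d=np.array([np.cos(b),np.sin(b),0]);e=np.array([-d[1],d[0],0]); return BAYM+d*(.085+s)+e*dy+[0,0,dz]
def run(wps,q,v=False):
    pc,Rc=fk(q,PP,S);E=[];mg=[]
    for p1,R1 in wps:
        n=max(3,int(max(np.linalg.norm(p1-pc)/.03,np.degrees(Rn.from_matrix(Rc.T@R1).magnitude())/5)))
        Q,e=track(q,pc,Rc,p1,R1,n);q=Q[-1];E.append(e.max());mg.append(np.minimum(Q-LO,HI-Q).min());pc,Rc=p1,R1
        if v: print('   ',p1.round(3),q.round(2),round(e.max(),4),'margin',mg[-1].round(2))
    return q,max(E),min(mg)
E
python3 - <<'E'
from kin import *
s=read_state();q0=np.array(s['joint_pos']);p0,R0=fk(q0,PP,S)
up=p0+[0,0,.06]
def Wlev(psi,z=.24): p,R=pour(psi,0,zl=.05);return p+[0,0,z-p[2]],R
best=[]
for psi in (-90,-75,-60,-45,-30):
  for ox,oy in ((.52,0.),(.5,.05),(.55,.0),(.5,.1),(.55,.05)):
    for lean in (0,5,8,12):
      for gx in (-.14,):
        o=np.array([ox,oy,0])
        w=[(up,R0),Wlev(-91),gtool(o+[0,0,.12],psi,-.118,20),gtool(o,psi,-.118,20),gtool(o,psi,-.118,20,.09),gtool(o,psi,gx,lean,.09),gtool(o,psi,gx,lean),gtool(o+[0,0,.06],psi,gx,lean),gtool(bayo(-.22,.06),BYAW,gx,lean),gtool(bayo(-.22),BYAW,gx,lean),gtool(bayo(0.004),BYAW,gx,lean)]
        q,e,m=run(w,q0);best.append((m if e<1e-3 else -e,psi,ox,oy,lean,gx))
best.sort(reverse=True)
for b in best[:12]: print(np.round(b,3))
m,psi,ox,oy,lean,gx=best[0];o=np.array([ox,oy,0])
run([(up,R0),Wlev(-91),gtool(o+[0,0,.12],psi,-.118,20),gtool(o,psi,-.118,20),gtool(o,psi,-.118,20,.09),gtool(o,psi,gx,lean,.09),gtool(o,psi,gx,lean),gtool(o+[0,0,.06],psi,gx,lean),gtool(bayo(-.22,.06),BYAW,gx,lean),gtool(bayo(-.22),BYAW,gx,lean),gtool(bayo(0.004),BYAW,gx,lean)],q0,True)
E
```

```text
[  0.168 -45.      0.55    0.05    5.     -0.14 ]
[  0.168 -45.      0.55    0.05    0.     -0.14 ]
[  0.168 -45.      0.55    0.      5.     -0.14 ]
[  0.168 -45.      0.55    0.      0.     -0.14 ]
[  0.168 -45.      0.5     0.1     0.     -0.14 ]
[  0.168 -45.      0.5     0.05    0.     -0.14 ]
[ 1.68e-01 -6.00e+01  5.50e-01  5.00e-02  5.00e+00 -1.40e-01]
[ 1.68e-01 -6.00e+01  5.50e-01  5.00e-02  0.00e+00 -1.40e-01]
[  0.168 -60.      0.55    0.      5.     -0.14 ]
[  0.168 -60.      0.55    0.      0.     -0.14 ]
[  0.168 -60.      0.52    0.      5.     -0.14 ]
[  0.168 -60.      0.52    0.      0.     -0.14 ]
    [ 0.584 -0.203  0.374] [ 0.4   0.58  0.3   1.29 -0.79  1.83  0.69] 0.0 margin 0.17
    [ 0.586 -0.08   0.24 ] [-0.45  0.39  0.45  1.73  0.21  1.08 -0.14] 0.0 margin 0.24
    [0.471 0.129 0.148] [-0.75  0.24  0.23  2.14  0.44  0.72 -0.07] 0.0 margin 0.43
    [0.471 0.129 0.028] [-0.77  0.49  0.27  2.2   0.52  0.43 -0.23] 0.0 margin 0.24
    [0.471 0.129 0.118] [-0.74  0.3   0.23  2.16  0.46  0.65 -0.11] 0.0 margin 0.31
    [0.452 0.148 0.123] [-0.52  0.28  0.1   2.1   0.08  0.73  0.3 ] 0.0 margin 0.43
    [0.452 0.148 0.033] [-0.52  0.45  0.1   2.15  0.08  0.52  0.29] 0.0 margin 0.33
    [0.452 0.148 0.093] [-0.52  0.34  0.1   2.12  0.08  0.66  0.3 ] 0.0 margin 0.37
    [0.392 0.002 0.093] [-0.03  0.18 -0.06  2.34  0.01  0.53  1.59] 0.0 margin 0.23
    [0.392 0.002 0.033] [-0.04  0.33 -0.05  2.37  0.03  0.36  1.58] 0.0 margin 0.17
    [0.614 0.028 0.033] [-0.07  0.61 -0.04  1.84  0.03  0.61  1.57] 0.0 margin 0.2
```

```bash
python3 - <<'E'
from kin import *
s=read_state();q0=np.array(s['joint_pos']);p0,R0=cur()
p,R=pour(-91,0,zl=.05);p=p+[0,0,.24-p[2]]
up=p0+[0,0,.06]
o1,pc,Rc=prow(p0,R0,up,R0,[.5,1,1,.8]);
o2,pc,Rc=prow(pc,Rc,p,R,[.5]+[1]*13+[.5]);
p3,R3=gtool([.5,.05,.12],-45,-.118,20)
o3,pc,Rc=prow(pc,Rc,p3,R3,[.5]+[1]*11+[.5]);
show(o1+o2);print();show(o3); print(pc,p3)
E
```

```text
[{"linear":[-0.7,-0.6,0.0],"rotation":[0.0,0.0,0.0]},{"linear":[-1.3,-1.3,0.0],"rotation":[0.0,0.0,0.0]},{"linear":[-1.3,-1.2,0.0],"rotation":[0.0,0.0,0.0]},{"linear":[-1.1,-1.0,0.0],"rotation":[0.0,0.0,0.0]},{"linear":[0.0,0.6,0.0],"rotation":[0.0,0.0,-2.4]},{"linear":[0.0,1.3,0.0],"rotation":[0.0,0.0,-4.8]},{"linear":[-0.1,1.3,0.0],"rotation":[0.0,0.0,-4.8]},{"linear":[-0.2,1.3,0.0],"rotation":[0.0,0.0,-4.8]},{"linear":[-0.3,1.3,0.0],"rotation":[0.0,0.0,-4.8]},{"linear":[-0.4,1.2,0.0],"rotation":[0.0,0.0,-4.8]}]
[{"linear":[-0.5,1.2,0.0],"rotation":[0.0,0.0,-4.8]},{"linear":[-0.6,1.2,0.0],"rotation":[0.0,0.0,-4.8]},{"linear":[-0.7,1.1,0.0],"rotation":[0.0,0.0,-4.8]},{"linear":[-0.8,1.1,0.0],"rotation":[0.0,0.0,-4.8]},{"linear":[-0.8,1.0,0.0],"rotation":[0.0,0.0,-4.8]},{"linear":[-0.9,0.9,0.0],"rotation":[0.0,0.0,-4.8]},{"linear":[-1.0,0.8,0.0],"rotation":[0.0,0.0,-4.8]},{"linear":[-1.0,0.8,0.0],"rotation":[0.0,0.0,-4.8]},{"linear":[-0.6,0.3,0.0],"rotation":[0.0,0.0,-2.4]}]

[{"linear":[-0.9,0.1,-0.7],"rotation":[0.7,-1.8,0.0]},{"linear":[-1.9,0.1,-1.3],"rotation":[1.3,-3.6,0.0]},{"linear":[-2.0,0.1,-1.2],"rotation":[1.3,-3.6,0.0]},{"linear":[-2.1,0.0,-1.1],"rotation":[1.3,-3.6,0.0]},{"linear":[-2.1,0.0,-1.0],"rotation":[1.3,-3.6,0.0]},{"linear":[-2.2,0.0,-0.8],"rotation":[1.3,-3.6,0.0]},{"linear":[-2.2,0.0,-0.7],"rotation":[1.3,-3.6,0.0]},{"linear":[-2.3,-0.1,-0.6],"rotation":[1.3,-3.6,0.0]},{"linear":[-2.3,-0.1,-0.4],"rotation":[1.3,-3.6,0.0]},{"linear":[-2.4,0.0,-0.2],"rotation":[1.3,-3.6,0.0]}]
[{"linear":[-2.4,-0.1,-0.1],"rotation":[1.3,-3.6,0.0]},{"linear":[-2.3,0.0,0.0],"rotation":[1.3,-3.6,0.0]},{"linear":[-1.2,-0.1,0.1],"rotation":[0.7,-1.8,0.0]}]
[0.42099104 0.12911383 0.14852103] [0.42115645 0.12884355 0.14832791]
```

```bash
python3 -m inch '[{"linear":[-0.7,-0.6,0.0],"rotation":[0.0,0.0,0.0]},{"linear":[-1.3,-1.3,0.0],"rotation":[0.0,0.0,0.0]},{"linear":[-1.3,-1.2,0.0],"rotation":[0.0,0.0,0.0]},{"linear":[-1.1,-1.0,0.0],"rotation":[0.0,0.0,0.0]},{"linear":[0.0,0.6,0.0],"rotation":[0.0,0.0,-2.4]},{"linear":[0.0,1.3,0.0],"rotation":[0.0,0.0,-4.8]},{"linear":[-0.1,1.3,0.0],"rotation":[0.0,0.0,-4.8]},{"linear":[-0.2,1.3,0.0],"rotation":[0.0,0.0,-4.8]},{"linear":[-0.3,1.3,0.0],"rotation":[0.0,0.0,-4.8]},{"linear":[-0.4,1.2,0.0],"rotation":[0.0,0.0,-4.8]}]'
python3 -m inch '[{"linear":[-0.5,1.2,0.0],"rotation":[0.0,0.0,-4.8]},{"linear":[-0.6,1.2,0.0],"rotation":[0.0,0.0,-4.8]},{"linear":[-0.7,1.1,0.0],"rotation":[0.0,0.0,-4.8]},{"linear":[-0.8,1.1,0.0],"rotation":[0.0,0.0,-4.8]},{"linear":[-0.8,1.0,0.0],"rotation":[0.0,0.0,-4.8]},{"linear":[-0.9,0.9,0.0],"rotation":[0.0,0.0,-4.8]},{"linear":[-1.0,0.8,0.0],"rotation":[0.0,0.0,-4.8]},{"linear":[-1.0,0.8,0.0],"rotation":[0.0,0.0,-4.8]},{"linear":[-0.6,0.3,0.0],"rotation":[0.0,0.0,-2.4]}]'
python3 -m inch '[{"linear":[-0.9,0.1,-0.7],"rotation":[0.7,-1.8,0.0]},{"linear":[-1.9,0.1,-1.3],"rotation":[1.3,-3.6,0.0]},{"linear":[-2.0,0.1,-1.2],"rotation":[1.3,-3.6,0.0]},{"linear":[-2.1,0.0,-1.1],"rotation":[1.3,-3.6,0.0]},{"linear":[-2.1,0.0,-1.0],"rotation":[1.3,-3.6,0.0]},{"linear":[-2.2,0.0,-0.8],"rotation":[1.3,-3.6,0.0]},{"linear":[-2.2,0.0,-0.7],"rotation":[1.3,-3.6,0.0]},{"linear":[-2.3,-0.1,-0.6],"rotation":[1.3,-3.6,0.0]},{"linear":[-2.3,-0.1,-0.4],"rotation":[1.3,-3.6,0.0]},{"linear":[-2.4,0.0,-0.2],"rotation":[1.3,-3.6,0.0]}]'
python3 -m inch '[{"linear":[-2.4,-0.1,-0.1],"rotation":[1.3,-3.6,0.0]},{"linear":[-2.3,0.0,0.0],"rotation":[1.3,-3.6,0.0]},{"linear":[-1.2,-0.1,0.1],"rotation":[0.7,-1.8,0.0]},{"linear":[0,0,0],"rotation":[0,0,0]}]'
python3 - <<'E'
from kin import *
s=log(); print(np.round(s['joint_pos'],3),s['eef_pos'],np.degrees(s['tcp_rot']),s['ft_force'])
a=save('scene','s10.png');b=save('top','t10.png')
a=a[80:290,150:390]; b=b[100:280,270:500]
cv2.imwrite('pics/c10.png',np.hstack([cv2.resize(a,(400,350)),cv2.resize(b,(400,350))])[:,:,::-1])
E
```

```text
time_s: 13.85
eef_pos: [0.5848, -0.1537, 0.3237]
tcp_rot: [-1.568, 0.35, -1.589]
ft_force: [-0.0, 0.1, -2.7]
gripper_width: 0.316
time_s: 14.75
eef_pos: [0.5863, -0.0779, 0.2398]
tcp_rot: [-1.57, -0.361, -1.588]
ft_force: [-0.4, -0.3, -1.9]
gripper_width: 0.312
time_s: 15.75
eef_pos: [0.4554, 0.0855, 0.1681]
tcp_rot: [-1.575, -0.356, -0.951]
ft_force: [0.1, 0.4, -1.6]
gripper_width: 0.318
time_s: 16.15
eef_pos: [0.4203, 0.1297, 0.1486]
tcp_rot: [-1.579, -0.356, -0.782]
ft_force: [0.8, -0.5, -1.3]
gripper_width: 0.324
[-0.807  0.17   0.209  2.237  0.48   0.738 -0.174] [0.42031839 0.12969336 0.14857461] [-90.45403608 -20.37279402 -44.82206323] [ 0.78751146 -0.46926415 -1.30428286]
```

View pics/c10.png

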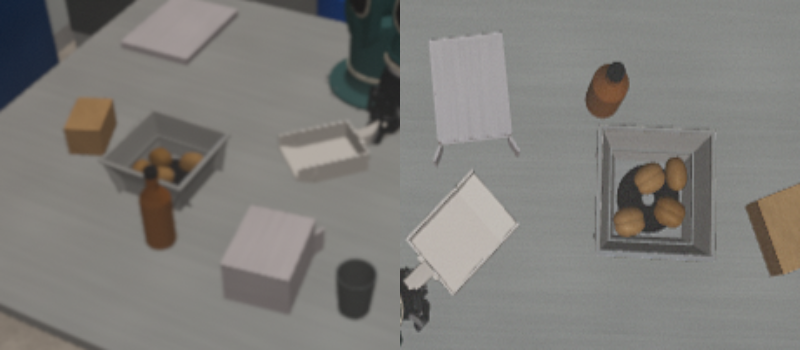

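View pics/t10.png

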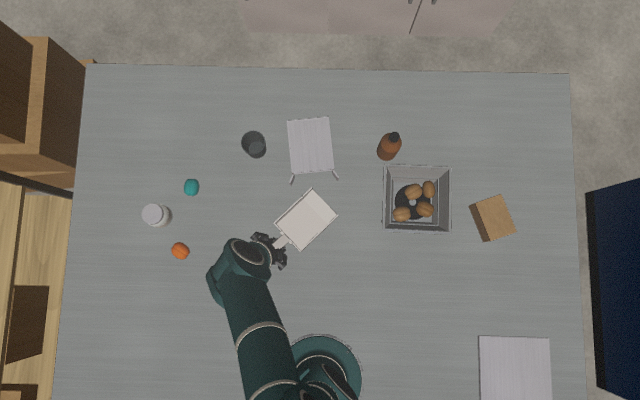

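```bash
python3 -m inch '[{"linear":[-0.4,1.2,0],"rotation":[0,0,0.3]},{"linear":[-0.9,2.4,0],"rotation":[0,0,0]},{"linear":[-0.9,2.4,0],"rotation":[0,0,0]},{"linear":[-0.9,2.4,0],"rotation":[0,0,0]},{"linear":[-0.5,1.5,0],"rotation":[0,0,0]},{"linear":[-0.3,0.7,0],"rotation":[0,0,0]},{"linear":[-0.1,0.3,0],"rotation":[0,0,0]},{"linear":[0,0,0],"rotation":[0,0,0]}]'
```

```text
time_s: 17.05
eef_pos: [0.4208, 0.1282, 0.0327]
tcp_rot: [-1.579, -0.351, -0.785]
ft_force: [-0.3, 0.1, -1.3]
gripper_width: 0.318
```

```bash
python3 -m inch '[{"linear":[-0.1,0.3,0],"rotation":[0,0,0]},{"linear":[0,0.1,0],"rotation":[0,0,0]},{"linear":[0,0,0],"rotation":[0,0,0]}]'
python3 -m inch '[{"linear":[0,0,0],"rotation":[0,0,0]},{"linear":[0,0,0],"rotation":[0,0,0]},{"linear":[0,0,0],"rotation":[0,0,0]},{"linear":[0,0,0],"rotation":[0,0,0]}]' 0.7
python3 - <<'E'
from kin import *
s=log(); print(np.round(s['joint_pos'],3),s['eef_pos'],np.degrees(s['tcp_rot']),s['ft_force'])
C=cal('wrist');save('wrist','w11.png');save('top','t11.png')
E
```

```text
time_s: 17.35
eef_pos: [0.4211, 0.1284, 0.029]
tcp_rot: [-1.578, -0.351, -0.785]
ft_force: [-5.5, 1.0, 11.3]
gripper_width: 0.319
time_s: 17.75
eef_pos: [0.4207, 0.128, 0.0284]
tcp_rot: [-1.579, -0.351, -0.785]
ft_force: [1.3, -0.7, -0.0]
gripper_width: 0.703
[-0.837  0.442  0.262  2.296  0.599  0.426 -0.367] [0.4207484  0.12799379 0.02843239] [-90.46199861 -20.10826327 -44.96336348] [ 1.29867449 -0.70633593 -0.00689108]
```

View pics/w11.png

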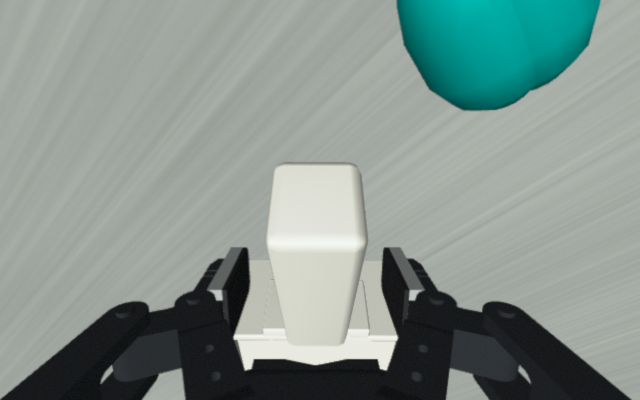

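```bash
python3 - <<'E'
from kin import *
from scipy.optimize import least_squares
C=cal('wrist'); p,R=cur()
psi=np.radians(-45)
def pan2w(o,ps,X): 
    c,s=np.cos(ps),np.sin(ps);X=np.array(X,float);return np.c_[o[0]+c*X[:,0]-s*X[:,1],o[1]+s*X[:,0]+c*X[:,1],X[:,2]]
g=p-.019*R[:,1]; o=g+.118*np.array([np.cos(psi),np.sin(psi),0])
K=[(-.17,.014,.076),(-.17,-.014,.076),(-.08,.06,0),(-.08,-.06,0),(-.17,.014,.045),(-.17,-.014,.045)]
print('o',o.round(4),g);print(proj('wrist',pan2w(o,psi,K),C).round(1))
# fit w/ observed (w3-like): handle end top edge (366,241),(268,241)
uv=np.array([(366,241),(268,241)])
f=lambda v:(proj('wrist',pan2w([v[0],v[1]],v[2],K[:2]),C)-uv).ravel()
r=least_squares(f,[o[0],o[1],psi]);print(r.x,np.degrees(r.x[2]),r.fun.round(1))
E
python3 - <<'E'
import cv2,numpy as np
a=cv2.imread('pics/w11.png')[150:360,190:440];cv2.imwrite('pics/w11z.png',cv2.resize(a,None,fx=2.8,fy=2.8))
a=cv2.imread('pics/t11.png')[170:270,250:360];cv2.imwrite('pics/t11z.png',cv2.resize(a,None,fx=6,fy=6,interpolation=cv2.INTER_CUBIC))
E
```

```text
o [0.4996 0.0493 0.0462] [0.41618867 0.13271468 0.04621274]
[[372.  237.7]
 [257.2 237.4]
 [419.3 261.3]
 [213.1 260.5]
 [359.4 170.3]
 [271.3 170.1]]
[ 0.50181071  0.04931566 -0.77955269] -44.6650788104385 [ 7.8  1.  -7.8  1.1]
```

View pics/w11z.png

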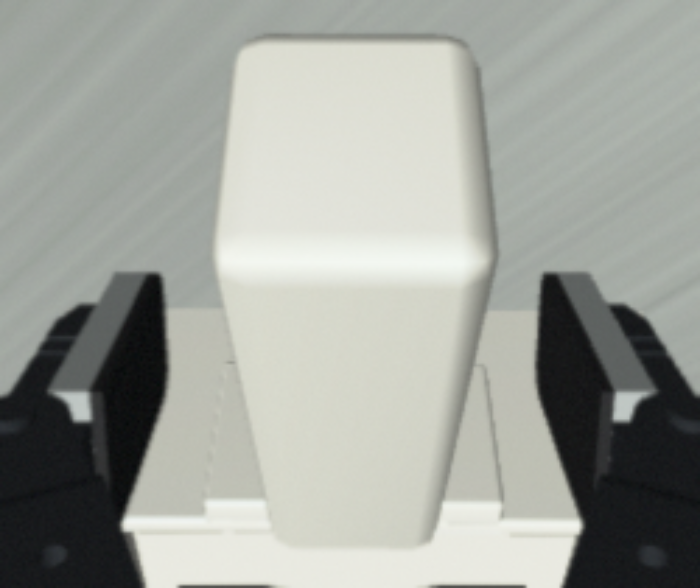

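View pics/t11z.png

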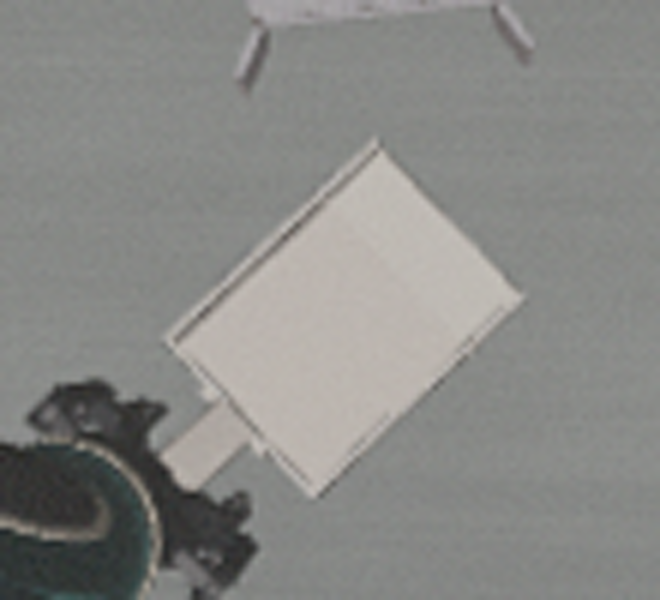

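```bash
python3 - <<'E'
from kin import *
C=cal('top')
uv=np.array([(378,138),(523,297),(163,339),(315,498)])/6+[250,170]-.4
m=np.array([(.08,.06),(.08,-.06),(-.08,.06),(-.08,-.06)])
def f(p):
    c,s=np.cos(p[2]),np.sin(p[2]);X=np.c_[m[:,0]*c-m[:,1]*s+p[0],m[:,0]*s+m[:,1]*c+p[1],np.full(4,.048)]
    return (proj('top',X,C)-uv).ravel()
r=least_squares(f,[.5,.05,-.78]);print(r.x,np.degrees(r.x[2]),r.fun.round(1))
print('cam centre',-C[2].T@C[3])
# rows: retract 9cm along -y (world up .09), then to regrasp above
p,R=cur();o=np.array([.4996,.0493,0])
gx,lean=-.14,5
up=p+[0,0,.09]
o1,pc,Rc=prow(p,R,up,R,[.5,1,1,1,.5])
pa,Ra=gtool(o,-45,gx,lean,.09);o2,pc,Rc=prow(pc,Rc,pa,Ra,[1,1,1,1])
pb,Rb=gtool(o,-45,gx,lean,0.0);o3,pc,Rc=prow(pc,Rc,pb,Rb,[.6,1,1,1,.5])
print(pb,Rn.from_matrix(Rb).as_euler('xyz'));show(o1+o2);show(o3)
E
```

```text
[ 0.49996521  0.04889791 -0.78656723] -45.06698259942461 [-0.3  0.   0.7 -0.2 -0.1 -0.1 -0.3  0.3]
cam centre [ 0.3563637  -0.00172683  1.66091343]
[0.40177599 0.14712401 0.03314925] [-1.57079633 -0.08726646 -0.78539816]
[{"linear":[0.4,-1.1,0.0],"rotation":[0.0,0.0,0.0]},{"linear":[0.8,-2.1,0.0],"rotation":[0.0,0.0,0.0]},{"linear":[0.8,-2.1,0.0],"rotation":[0.0,0.0,0.0]},{"linear":[0.7,-2.1,0.0],"rotation":[0.0,0.0,0.0]},{"linear":[0.4,-1.1,-0.1],"rotation":[0.0,0.0,0.0]},{"linear":[-0.6,-0.3,0.0],"rotation":[0.1,0.0,3.8]},{"linear":[-0.6,-0.3,0.0],"rotation":[0.1,0.0,3.8]},{"linear":[-0.6,-0.3,0.0],"rotation":[0.1,0.0,3.8]},{"linear":[-0.7,-0.2,0.0],"rotation":[0.1,0.0,3.8]}]
[{"linear":[-0.1,1.3,0.0],"rotation":[0.0,0.0,0.0]},{"linear":[-0.2,2.2,0.0],"rotation":[0.0,0.0,0.0]},{"linear":[-0.2,2.2,0.0],"rotation":[0.0,0.0,0.0]},{"linear":[-0.2,2.2,0.0],"rotation":[0.0,0.0,0.0]},{"linear":[-0.1,1.1,0.0],"rotation":[0.0,0.0,0.0]}]
```

```bash
python3 -m inch '[{"linear":[0.4,-1.1,0.0],"rotation":[0.0,0.0,0.0]},{"linear":[0.8,-2.1,0.0],"rotation":[0.0,0.0,0.0]},{"linear":[0.8,-2.1,0.0],"rotation":[0.0,0.0,0.0]},{"linear":[0.7,-2.1,0.0],"rotation":[0.0,0.0,0.0]},{"linear":[0.4,-1.1,-0.1],"rotation":[0.0,0.0,0.0]},{"linear":[-0.6,-0.3,0.0],"rotation":[0.1,0.0,3.8]},{"linear":[-0.6,-0.3,0.0],"rotation":[0.1,0.0,3.8]},{"linear":[-0.6,-0.3,0.0],"rotation":[0.1,0.0,3.8]},{"linear":[-0.7,-0.2,0.0],"rotation":[0.1,0.0,3.8]}]'
python3 - <<'E'
from kin import *
s=log();C=cal('wrist');save('wrist','w12.png')
print(s['eef_pos'],np.degrees(s['tcp_rot']))
C=cal('top')
U=lambda a:(np.array(a,float)+.5)/8-.5+[280,108]
Q=onplane('top',U([(55,103),(392,72),(432,490),(97,528)]),.104,C)[:,:2]
def yw(v): return np.degrees(np.arctan2(v[1],v[0]))
print(Q.round(4),'side yaws',yw(Q[0]-Q[3]),yw(Q[1]-Q[2]),'end yaws',yw(Q[0]-Q[1])-90,yw(Q[3]-Q[2])-90,'len',np.linalg.norm(Q[0]-Q[3]),np.linalg.norm(Q[1]-Q[2]),'w',np.linalg.norm(Q[0]-Q[1]),np.linalg.norm(Q[3]-Q[2]))
print('front mid',(Q[2]+Q[3])/2,'centre',Q.mean(0))
T=onplane('top',U([(84,606),(466,572)]),.06,C)[:,:2];print('tips',T,np.linalg.norm(T[0]-T[1]),'mid',T.mean(0),'yaw',yw(T[0]-T[1])-90)
E
```

```text
time_s: 18.75
eef_pos: [0.4012, 0.1472, 0.1233]
tcp_rot: [-1.571, -0.083, -0.786]
ft_force: [0.5, 0.2, 0.0]
gripper_width: 0.704
[0.4011562  0.14717659 0.12326301] [-90.02634524  -4.75660893 -45.02549327]
[[ 0.8262  0.1241]
 [ 0.8425 -0.0128]
 [ 0.6694 -0.0327]
 [ 0.6506  0.1011]] side yaws 7.480102377635676 6.570876830523047 end yaws 6.804822721163916 7.989786657852676 len 0.17708139712326804 0.17427655864269476 w 0.1378754134319834 0.135105708224372
front mid [0.66001286 0.03418528] centre [0.74718941 0.04493419]
tips [[ 0.62624173  0.10822068]
 [ 0.6442647  -0.04827065]] 0.15752575316475886 mid [0.63525321 0.02997501] yaw 6.569760600954865
```

View pics/w12.png

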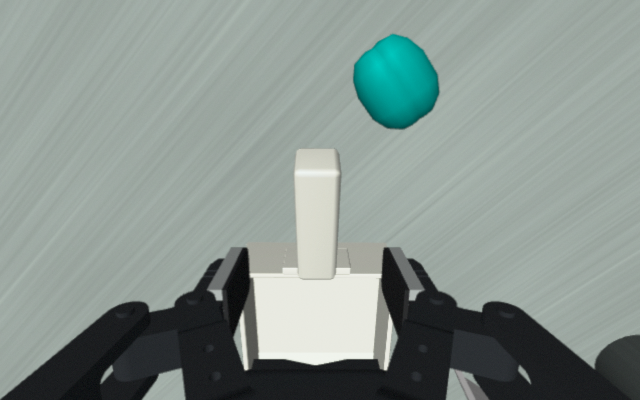

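```bash
sed -i 's/BAYM=np.array(\[.663,.034,0.\]);BYAW=6.8/BAYM=np.array([.6615,.034,0.]);BYAW=7.0/' kin.py
python3 -m inch '[{"linear":[-0.1,1.3,0.0],"rotation":[0.0,0.0,0.0]},{"linear":[-0.2,2.2,0.0],"rotation":[0.0,0.0,0.0]},{"linear":[-0.2,2.2,0.0],"rotation":[0.0,0.0,0.0]},{"linear":[-0.2,2.2,0.0],"rotation":[0.0,0.0,0.0]},{"linear":[-0.1,1.1,0.0],"rotation":[0.0,0.0,0.0]},{"linear":[0,0,0],"rotation":[0,0,0]}]'
python3 -m inch '[{"linear":[0,0,0],"rotation":[0,0,0]},{"linear":[0,0,0],"rotation":[0,0,0]},{"linear":[0,0,0],"rotation":[0,0,0]},{"linear":[0,0,0],"rotation":[0,0,0]},{"linear":[0,0,0],"rotation":[0,0,0]},{"linear":[0,0,0],"rotation":[0,0,0]}]' 0
python3 - <<'E'
from kin import *
s=log();print(s['eef_pos'],np.degrees(s['tcp_rot']),s['ft_force'],np.round(s['joint_pos'],2))
save('wrist','w13.png')
p,R=cur();gx,lean=-.14,5
# relative pan origin in tool
o=np.array([.4996,.0493,0.]);rel=R.T@(o-p)
b=np.radians(BYAW)
def tp(s_,dz):
    R1=Rn.from_euler('z',np.radians(BYAW+45.0)).as_matrix()@R
    return bayo(s_,dz)-R1@rel,R1
up=p+[0,0,.05];o1,pc,Rc=prow(p,R,up,R,[.5,1,1,.5])
p1,R1=tp(-.23,.05);o2,pc,Rc=prow(pc,Rc,p1,R1,[.5,1,1,1,1,1,1,1,1,1,1,.5])
p2,_=tp(-.23,.004);o3,pc,Rc=prow(pc,Rc,p2,R1,[.5,1,1,.5])
print(p1,p2,tp(0,0)[0]);show(o1+o2);show(o3)
q,e,m=run([(up,R),(p1,R1),(p2,R1),tp(0,0)],np.array(s['joint_pos']),True)
E
```

```text
time_s: 19.4
eef_pos: [0.4003, 0.1467, 0.0318]
tcp_rot: [-1.574, -0.086, -0.785]
ft_force: [-0.8, -0.6, 1.3]
gripper_width: 0.702
time_s: 20.0
eef_pos: [0.4015, 0.1474, 0.0337]
tcp_rot: [-1.57, -0.086, -0.786]
ft_force: [-3.0, 1.5, 8.0]
gripper_width: 0.319
[0.40153672 0.14743416 0.03373953] [-89.97247538  -4.92669919 -45.02942155] [-2.958775    1.50648765  7.98794106] [-0.58  0.39  0.12  2.26  0.08  0.47  0.23]
[ 0.37986181 -0.00049994  0.08374437] [ 0.37986181 -0.00049994  0.03774437] [0.60814742 0.02753001 0.03374437]
[{"linear":[0.1,-0.8,0.0],"rotation":[0.0,0.0,0.0]},{"linear":[0.1,-1.7,0.0],"rotation":[0.0,0.0,0.0]},{"linear":[0.2,-1.7,0.0],"rotation":[0.0,0.0,0.0]},{"linear":[0.0,-0.8,0.0],"rotation":[0.0,0.0,0.0]},{"linear":[0.4,0.0,-0.5],"rotation":[0.2,-2.4,0.0]},{"linear":[0.8,0.1,-1.1],"rotation":[0.4,-4.7,0.0]},{"linear":[0.7,0.1,-1.2],"rotation":[0.4,-4.7,0.0]},{"linear":[0.6,0.0,-1.2],"rotation":[0.4,-4.7,0.0]},{"linear":[0.5,0.0,-1.3],"rotation":[0.4,-4.7,0.0]},{"linear":[0.3,0.0,-1.3],"rotation":[0.4,-4.7,0.0]}]
[{"linear":[0.2,0.0,-1.3],"rotation":[0.4,-4.7,0.0]},{"linear":[0.1,0.0,-1.4],"rotation":[0.4,-4.7,0.0]},{"linear":[0.0,0.0,-1.4],"rotation":[0.4,-4.7,0.0]},{"linear":[-0.1,0.0,-1.4],"rotation":[0.4,-4.7,0.0]},{"linear":[-0.1,0.1,-1.3],"rotation":[0.4,-4.7,0.0]},{"linear":[-0.2,0.0,-0.7],"rotation":[0.2,-2.4,0.0]}]
[{"linear":[-0.1,0.8,0.0],"rotation":[0.0,0.0,0.0]},{"linear":[-0.1,1.5,0.0],"rotation":[0.0,0.0,0.0]},{"linear":[-0.1,1.5,0.0],"rotation":[0.0,0.0,0.0]},{"linear":[-0.1,0.8,0.0],"rotation":[0.0,0.0,0.0]}]
    [0.402 0.147 0.084] [-0.59  0.28  0.12  2.23  0.09  0.6   0.24] 0.0 margin 0.32
    [ 0.38  -0.     0.084] [-0.06  0.19 -0.02  2.37 -0.    0.5   1.62] 0.0 margin 0.2
    [ 0.38  -0.     0.038] [-0.06  0.3  -0.02  2.39  0.    0.36  1.61] 0.0 margin 0.17
    [0.608 0.028 0.034] [-0.09  0.6  -0.01  1.85  0.    0.6   1.6 ] 0.0 margin 0.2
```

View pics/w13.png

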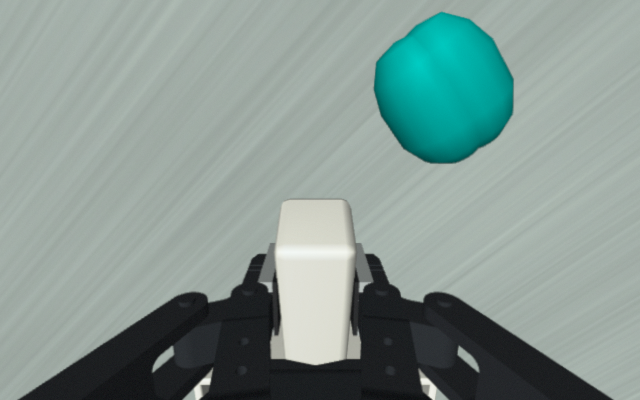

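```bash
python3 -m inch '[{"linear":[0.1,-0.8,0.0],"rotation":[0.0,0.0,0.0]},{"linear":[0.1,-1.7,0.0],"rotation":[0.0,0.0,0.0]},{"linear":[0.1,-1.5,0.0],"rotation":[0.0,0.0,0.0]},{"linear":[0.2,-1.7,0.0],"rotation":[0.0,0.0,0.0]},{"linear":[0.0,-0.8,0.0],"rotation":[0.0,0.0,0.0]},{"linear":[0.4,0.0,-0.5],"rotation":[0.2,-2.4,0.0]},{"linear":[0.8,0.1,-1.1],"rotation":[0.4,-4.7,0.0]},{"linear":[0.7,0.1,-1.2],"rotation":[0.4,-4.7,0.0]},{"linear":[0.6,0.0,-1.2],"rotation":[0.4,-4.7,0.0]},{"linear":[0.5,0.0,-1.3],"rotation":[0.4,-4.7,0.0]}]'
python3 -m inch '[{"linear":[0.3,0.0,-1.3],"rotation":[0.4,-4.7,0.0]},{"linear":[0.2,0.0,-1.3],"rotation":[0.4,-4.7,0.0]},{"linear":[0.1,0.0,-1.4],"rotation":[0.4,-4.7,0.0]},{"linear":[0.0,0.0,-1.4],"rotation":[0.4,-4.7,0.0]},{"linear":[-0.1,0.0,-1.4],"rotation":[0.4,-4.7,0.0]},{"linear":[-0.1,0.1,-1.3],"rotation":[0.4,-4.7,0.0]},{"linear":[-0.2,0.0,-0.7],"rotation":[0.2,-2.4,0.0]},{"linear":[0,0,0],"rotation":[0,0,0]}]'
python3 - <<'E'
from kin import *
s=log();print(s['eef_pos'],np.degrees(s['tcp_rot']),s['ft_force'],np.round(s['joint_pos'],2))
save('top','t14.png');save('wrist','w14.png')
a=cv2.imread('pics/t14.png')[110:250,230:390];cv2.imwrite('pics/t14z.png',cv2.resize(a,None,fx=4.2,fy=4.2,interpolation=cv2.INTER_CUBIC))
E
```

```text
time_s: 21.05
eef_pos: [0.393, 0.0863, 0.0989]
tcp_rot: [-1.572, -0.085, -0.411]
ft_force: [0.3, 0.0, -2.4]
gripper_width: 0.319
time_s: 21.85
eef_pos: [0.3787, -0.0018, 0.0981]
tcp_rot: [-1.572, -0.084, 0.12]
ft_force: [-0.4, 0.5, -1.4]
gripper_width: 0.326
[ 0.37870399 -0.00175607  0.09813517] [-90.07655993  -4.83263563   6.89811361] [-0.41519469  0.52115011 -1.43891433] [-0.12  0.15  0.04  2.36 -0.02  0.54  1.63]
```

View pics/t14z.png

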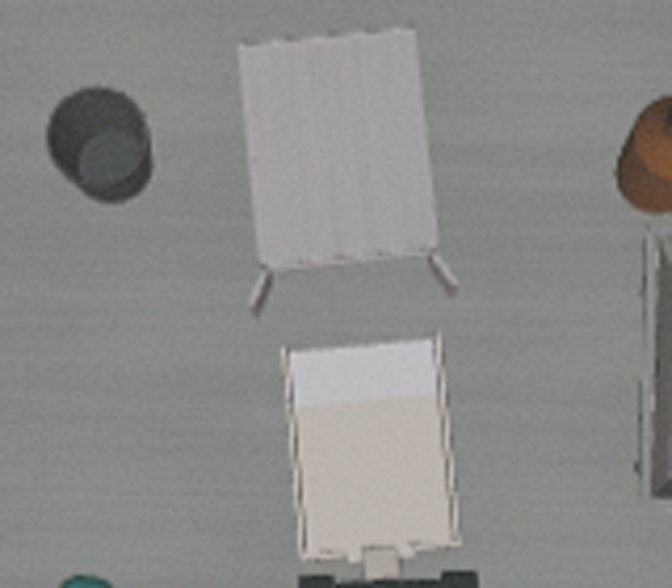

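View pics/w14.png

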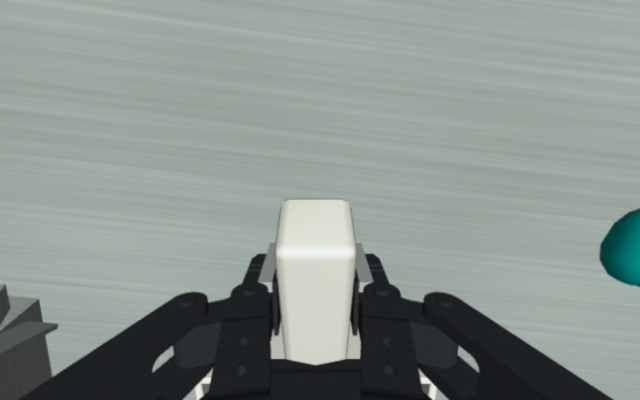

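```bash
python3 -m inch '[{"linear":[0,0.9,0.1],"rotation":[0,0,0]},{"linear":[-0.1,1.6,0],"rotation":[0,0,0]},{"linear":[-0.1,1.6,0],"rotation":[0,0,0]},{"linear":[-0.1,1.2,0],"rotation":[0,0,0]},{"linear":[-0.1,0.7,0],"rotation":[0,0,0]},{"linear":[0,0.2,0],"rotation":[0,0,0]},{"linear":[0,0,0],"rotation":[0,0,0]}]'
python3 - <<'E'
from kin import *
s=log();print(s['eef_pos'],np.degrees(s['tcp_rot']),s['ft_force'],np.round(s['joint_pos'],2))
save('top','t15.png')
C=cal('top');im=cv2.imread('pics/t15.png');x0,y0,f=270,150,6
a=cv2.resize(im[y0:y0+95,x0:x0+110],None,fx=f,fy=f,interpolation=cv2.INTER_CUBIC);cv2.imwrite('pics/t15z.png',a)
p,R=cur();R13=Rn.from_euler('xyz',np.radians([-89.97247538,-4.92669919,-45.02942155])).as_matrix();p13=np.array([.40153672,.14743416,.03373953])
rel=R13.T@(np.array([.4996,.0493,0])-p13);o=p+R@rel;b=np.radians(BYAW);d=np.array([np.cos(b),np.sin(b),0]);e=np.array([-d[1],d[0],0])
v=o-bayo(0);print('pan origin',o.round(4),'bay x,y',v@d,v@e)
E
```

```text
time_s: 22.65
eef_pos: [0.3801, 0.0004, 0.0358]
tcp_rot: [-1.572, -0.084, 0.122]
ft_force: [0.4, 0.0, -1.8]
gripper_width: 0.318
[3.80128566e-01 3.68517913e-04 3.58199515e-02] [-90.06950547  -4.8227049    6.96686341] [ 0.43111397  0.01629779 -1.75112662] [-0.11  0.31  0.03  2.39 -0.04  0.36  1.65]
pan origin [0.518  0.0171 0.0022] bay x,y -0.22950061049426435 0.0006980875199215976
```

View pics/t15z.png

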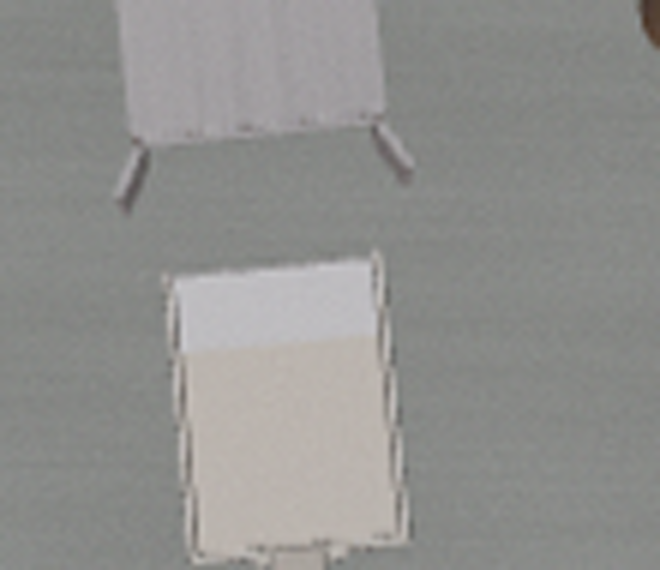

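```bash
python3 -m inch '[{"linear":[1,0.1,0],"rotation":[0,0,0]},{"linear":[2,0.2,0],"rotation":[0,0,0]},{"linear":[2,0.2,0],"rotation":[0,0,0]},{"linear":[2,0.1,0],"rotation":[0,0,0]},{"linear":[1.5,0.1,0],"rotation":[0,0,0]},{"linear":[1,0.1,0],"rotation":[0,0,0]}]'
python3 -m inch '[{"linear":[1,0.1,0],"rotation":[0,0,0]},{"linear":[1,0.1,0],"rotation":[0,0,0]},{"linear":[1,0.1,0],"rotation":[0,0,0]},{"linear":[1,0.1,0],"rotation":[0,0,0]}]'
cat > chk.py <<'E'
from kin import *
s=log();p,R=cur();R13=Rn.from_euler('xyz',np.radians([-89.97247538,-4.92669919,-45.02942155])).as_matrix();p13=np.array([.40153672,.14743416,.03373953])
rel=R13.T@(np.array([.4996,.0493,0])-p13);o=p+R@rel;b=np.radians(BYAW);d=np.array([np.cos(b),np.sin(b),0]);e=np.array([-d[1],d[0],0])
v=o-bayo(0);F=np.array(s['ft_force']);print('pan origin',o.round(4),'bay x,y',(v@d).round(4),(v@e).round(4),'F along,lat,up',(F@d).round(1),(F@e).round(1),F[2].round(1),'rpy',np.degrees(s['tcp_rot']).round(2),'q',np.round(s['joint_pos'],2))
E
python3 chk.py
```

```text
time_s: 23.3
eef_pos: [0.4767, 0.012, 0.0365]
tcp_rot: [-1.572, -0.086, 0.122]
ft_force: [0.3, -0.3, -2.0]
gripper_width: 0.319
time_s: 23.7
eef_pos: [0.5154, 0.0166, 0.0354]
tcp_rot: [-1.572, -0.085, 0.121]
ft_force: [-0.5, -1.0, -1.7]
gripper_width: 0.32
pan origin [0.6531 0.0334 0.0015] bay x,y -0.0934 0.0004 F along,lat,up -0.6 -0.9 -1.7 rpy [-90.07  -4.84   6.96] q [-0.12  0.48  0.04  2.08 -0.04  0.5   1.64]
```

```bash
python3 -m inch '[{"linear":[1.2,0.1,0],"rotation":[0,0,0]},{"linear":[1.3,0.1,0],"rotation":[0,0,0]},{"linear":[1.3,0.1,0],"rotation":[0,0,0]},{"linear":[1.3,0.1,0],"rotation":[0,0,0]},{"linear":[1.3,0.1,0],"rotation":[0,0,0]},{"linear":[0.8,0.1,0],"rotation":[0,0,0]},{"linear":[0.4,0.1,0],"rotation":[0,0,0]},{"linear":[0,0,0],"rotation":[0,0,0]}]'
python3 chk.py
python3 -c "
from h import *
save('top','t16.png');save('scene','s16.png')
a=cv2.imread('pics/t16.png')[110:250,230:390];b=cv2.imread('pics/s16.png')[130:280,260:430]
cv2.imwrite('pics/c16.png',np.hstack([cv2.resize(a,(400,350)),cv2.resize(b,(400,350))]))"
```

```text
time_s: 24.5
eef_pos: [0.5906, 0.0259, 0.0346]
tcp_rot: [-1.572, -0.084, 0.122]
ft_force: [-0.4, -0.3, -1.6]
gripper_width: 0.318
pan origin [7.283e-01 4.260e-02 7.000e-04] bay x,y -0.0176 0.0004 F along,lat,up -0.4 -0.2 -1.6 rpy [-90.07  -4.84   6.96] q [-0.13  0.58  0.04  1.9  -0.04  0.58  1.63]
```

View pics/c16.png

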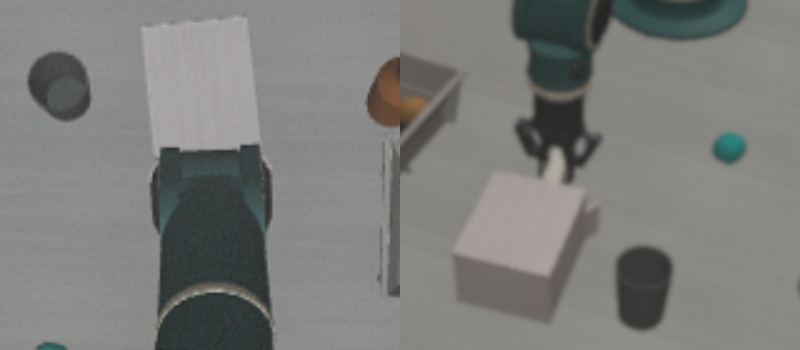

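```bash
python3 -m inch '[{"linear":[0.5,0,0],"rotation":[0,0,0]},{"linear":[0.4,0,0],"rotation":[0,0,0]},{"linear":[0.3,0,0],"rotation":[0,0,0]},{"linear":[0,0,0],"rotation":[0,0,0]}]'
python3 chk.py
python3 -m inch '[{"linear":[0.2,0,0],"rotation":[0,0,0]},{"linear":[0,0,0],"rotation":[0,0,0]}]'
python3 chk.py
```

```text
time_s: 25.0
eef_pos: [0.6028, 0.0273, 0.0359]
tcp_rot: [-1.572, -0.085, 0.122]
ft_force: [0.5, -0.2, -2.5]
gripper_width: 0.321
pan origin [0.7404 0.0441 0.002 ] bay x,y -0.0054 0.0004 F along,lat,up 0.5 -0.2 -2.5 rpy [-90.07  -4.86   6.96] q [-0.13  0.59  0.04  1.87 -0.04  0.6   1.63]
time_s: 25.2
eef_pos: [0.6044, 0.0275, 0.036]
tcp_rot: [-1.572, -0.085, 0.121]
ft_force: [0.1, -0.7, -1.2]
gripper_width: 0.32
pan origin [0.7421 0.0443 0.0021] bay x,y -0.0037 0.0004 F along,lat,up 0.0 -0.7 -1.2 rpy [-90.07  -4.85   6.96] q [-0.13  0.59  0.04  1.86 -0.04  0.6   1.63]
```

Lower 2 mm so the pan stands on the counter, and keep nudging to the stop.

```bash
python3 -m inch '[{"linear":[0.1,0.2,0],"rotation":[0,0,0]},{"linear":[0,0,0],"rotation":[0,0,0]}]'
python3 chk.py
python3 -m inch '[{"linear":[0.2,0,0],"rotation":[0,0,0]},{"linear":[0,0,0],"rotation":[0,0,0]}]'
python3 chk.py
python3 -m inch '[{"linear":[0.2,0,0],"rotation":[0,0,0]},{"linear":[0,0,0],"rotation":[0,0,0]}]'
python3 chk.py
```

```text
time_s: 25.4
eef_pos: [0.6057, 0.0277, 0.0342]
tcp_rot: [-1.572, -0.085, 0.121]
ft_force: [-0.8, 1.0, -0.1]
gripper_width: 0.317
pan origin [7.433e-01 4.440e-02 3.000e-04] bay x,y -0.0025 0.0004 F along,lat,up -0.7 1.1 -0.1 rpy [-90.07  -4.87   6.95] q [-0.13  0.6   0.04  1.86 -0.04  0.6   1.63]
time_s: 25.6
eef_pos: [0.6077, 0.028, 0.0344]
tcp_rot: [-1.572, -0.085, 0.122]
ft_force: [0.1, 0.2, -0.0]
gripper_width: 0.316
pan origin [7.454e-01 4.470e-02 5.000e-04] bay x,y -0.0004 0.0004 F along,lat,up 0.2 0.2 -0.0 rpy [-90.07  -4.86   6.96] q [-0.13  0.6   0.04  1.85 -0.04  0.6   1.63]
time_s: 25.8
eef_pos: [0.6095, 0.0281, 0.0344]
tcp_rot: [-1.572, -0.084, 0.122]
ft_force: [-1.2, 0.1, -0.5]
gripper_width: 0.32
pan origin [7.471e-01 4.490e-02 4.000e-04] bay x,y 0.0013 0.0004 F along,lat,up -1.2 0.3 -0.5 rpy [-90.07  -4.83   6.96] q [-0.13  0.6   0.04  1.85 -0.04  0.61  1.63]
```

```bash
python3 -m inch '[{"linear":[0.2,0,0],"rotation":[0,0,0]},{"linear":[0,0,0],"rotation":[0,0,0]}]'
python3 chk.py
python3 -m inch '[{"linear":[0.2,0,0],"rotation":[0,0,0]},{"linear":[0,0,0],"rotation":[0,0,0]}]'
python3 chk.py
```

```text
time_s: 26.0
eef_pos: [0.6097, 0.028, 0.0341]
tcp_rot: [-1.572, -0.081, 0.121]
ft_force: [-13.3, -1.6, 6.2]
gripper_width: 0.319
pan origin [ 7.473e-01  4.470e-02 -3.000e-04] bay x,y 0.0015 0.0001 F along,lat,up -13.3 0.1 6.2 rpy [-90.08  -4.63   6.95] q [-0.13  0.6   0.04  1.85 -0.04  0.61  1.63]
time_s: 26.2
eef_pos: [0.6099, 0.0278, 0.034]
tcp_rot: [-1.572, -0.077, 0.121]
ft_force: [-27.6, -4.0, 18.5]
gripper_width: 0.32
pan origin [ 0.7473  0.0445 -0.001 ] bay x,y 0.0014 -0.0001 F along,lat,up -27.9 -0.6 18.5 rpy [-90.07  -4.41   6.92] q [-0.13  0.61  0.04  1.84 -0.04  0.62  1.63]
```

```bash
python3 -m inch '[{"linear":[-0.3,0,0],"rotation":[0,0,0]},{"linear":[0,0,0],"rotation":[0,0,0]}]'
python3 chk.py
python3 -m inch '[{"linear":[0,0,0],"rotation":[0,0,0]},{"linear":[0,0,0],"rotation":[0,0,0]},{"linear":[0,0,0],"rotation":[0,0,0]},{"linear":[0,0,0],"rotation":[0,0,0]}]' 0.6
python3 chk.py
python3 -c "
from h import *
save('wrist','w17.png');save('scene','s17.png')"
```

```text
time_s: 26.4
eef_pos: [0.6098, 0.028, 0.0344]
tcp_rot: [-1.572, -0.084, 0.121]
ft_force: [-6.0, -2.8, -0.3]
gripper_width: 0.319
pan origin [7.474e-01 4.470e-02 3.000e-04] bay x,y 0.0016 0.0002 F along,lat,up -6.3 -2.1 -0.3 rpy [-90.08  -4.78   6.95] q [-0.13  0.6   0.04  1.85 -0.04  0.61  1.63]
time_s: 26.8
eef_pos: [0.6107, 0.0284, 0.0347]
tcp_rot: [-1.572, -0.085, 0.122]
ft_force: [-0.2, 0.5, 0.3]
gripper_width: 0.602
pan origin [0.7484 0.0451 0.0008] bay x,y 0.0026 0.0005 F along,lat,up -0.1 0.5 0.3 rpy [-90.07  -4.87   6.97] q [-0.13  0.6   0.04  1.85 -0.04  0.61  1.63]
```

View pics/w17.png

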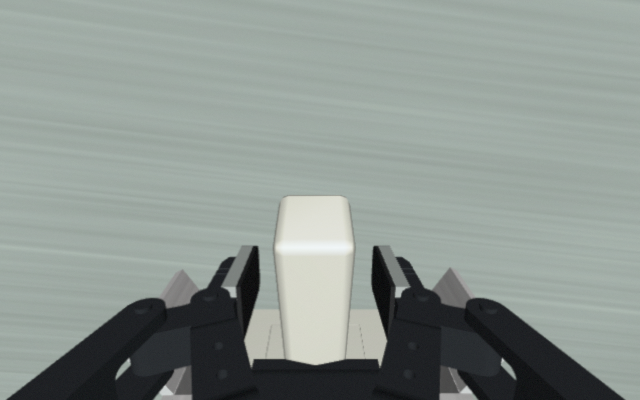

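```bash
python3 -m inch '[{"linear":[0,-0.8,0],"rotation":[0,0,0]},{"linear":[-0.1,-1.5,0],"rotation":[0,0,0]},{"linear":[-0.3,-2,0],"rotation":[0,0,0]},{"linear":[-0.6,-2.5,0],"rotation":[0,0,0]},{"linear":[-1.5,-2.5,0],"rotation":[0,0,0]},{"linear":[-2.5,-2.5,0],"rotation":[0,0,0]},{"linear":[-2.5,-2.0,0],"rotation":[0,0,0]},{"linear":[-3,-1,0],"rotation":[0,0,0]},{"linear":[-3,0,0],"rotation":[0,0,0]},{"linear":[-2,0,0],"rotation":[0,0,0]}]'
python3 -m inch '[{"linear":[0,0,0],"rotation":[0,0,0]}]'
python3 - <<'E'
from kin import *
s=log();print(s['eef_pos'],np.degrees(s['tcp_rot']),s['ft_force'])
C=cal('wrist');save('wrist','w18.png');save('top','t18.png');save('scene','s18.png')
a=cv2.imread('pics/t18.png')[110:250,230:390];b=cv2.imread('pics/s18.png')[130:280,260:430]
cv2.imwrite('pics/c18.png',np.hstack([cv2.resize(a,(400,350)),cv2.resize(b,(400,350))]))
b=np.radians(BYAW);c,sn=np.cos(b),np.sin(b)
for off in (0,.0015,-.008):
    o=bayo(off);K=np.array([(-.17,.014,.076),(-.17,-.014,.076),(-.08,.06,0.048),(-.08,-.06,.048),(-.08,.06,0),(-.08,-.06,0)])
    X=np.c_[o[0]+c*K[:,0]-sn*K[:,1],o[1]+sn*K[:,0]+c*K[:,1],K[:,2]];print(off,proj('wrist',X,C).round(0).tolist())
E
```

```text
time_s: 27.9
eef_pos: [0.443, 0.0079, 0.1702]
tcp_rot: [-1.572, -0.086, 0.121]
ft_force: [0.3, 0.3, 0.0]
gripper_width: 0.603
time_s: 28.0
eef_pos: [0.4427, 0.0078, 0.17]
tcp_rot: [-1.572, -0.085, 0.121]
ft_force: [0.1, -0.2, 0.1]
gripper_width: 0.603
[0.44266947 0.00780559 0.16996891] [-90.06618486  -4.88480301   6.93351157] [ 0.08004616 -0.16929757  0.06345104]
0 [[332.0, 337.0], [300.0, 337.0], [374.0, 385.0], [258.0, 385.0], [367.0, 349.0], [265.0, 349.0]]
0.0015 [[332.0, 338.0], [300.0, 338.0], [374.0, 386.0], [258.0, 386.0], [367.0, 350.0], [265.0, 350.0]]
-0.008 [[333.0, 330.0], [300.0, 330.0], [375.0, 379.0], [258.0, 379.0], [368.0, 343.0], [264.0, 343.0]]
```

View pics/w18.png

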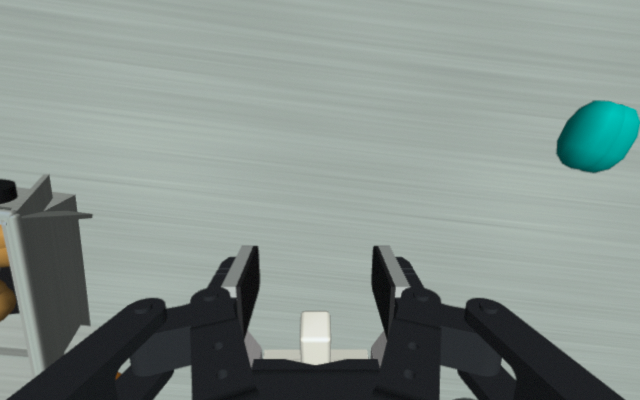

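View pics/c18.png

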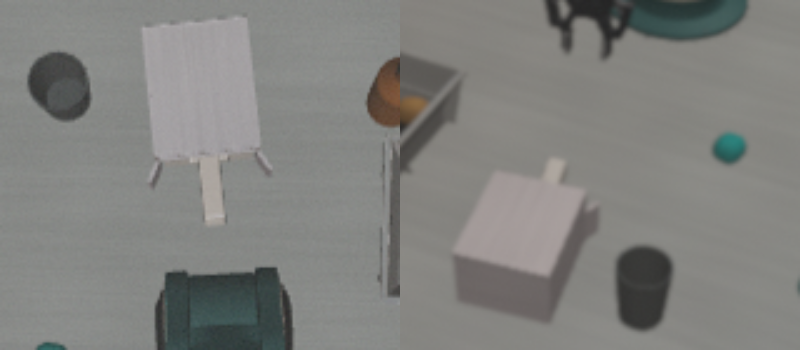

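View pics/t18.png

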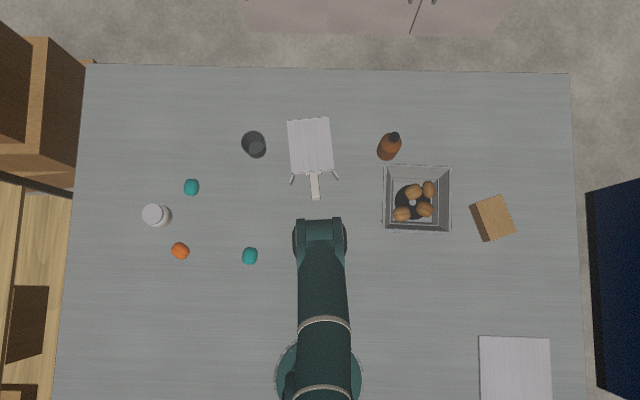

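```bash
python3 - <<'E'
from h import *
C=cal('top')
a=cv2.imread('pics/t18.png');cv2.imwrite('pics/t18z.png',cv2.resize(a[155:215,280:350],None,fx=8,fy=8,interpolation=cv2.INTER_CUBIC))
from kin import bayo,BYAW
b=np.radians(BYAW);c,sn=np.cos(b),np.sin(b)
for off in (0,.0015,-.008):
    o=bayo(off);K=np.array([(-.17,.0,.076),(-.17,0,.045)]);X=np.c_[o[0]+c*K[:,0]-sn*K[:,1],o[1]+sn*K[:,0]+c*K[:,1],K[:,2]];print(off,((proj('top',X,C)-[280,155]+.5)*8).round(0).tolist())
for nm,zz in (('oil_bottle',0),('jar',0),):
    pass
E
```

```text
0 [[287.0, 349.0], [288.0, 359.0]]
0.0015 [[286.0, 345.0], [287.0, 355.0]]
-0.008 [[289.0, 368.0], [290.0, 378.0]]
```

View pics/t18z.png

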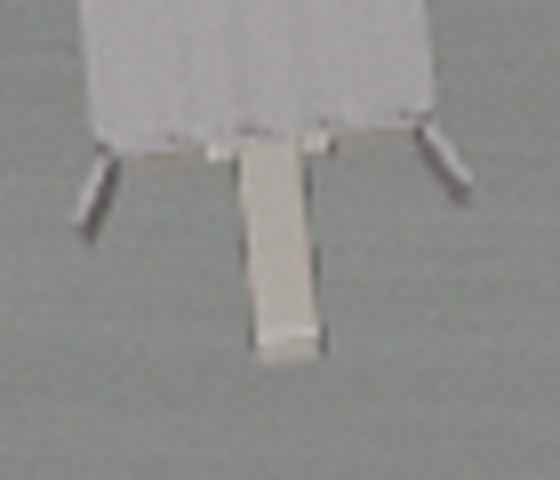

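```bash
python3 -c "
from plant import close_job
print(close_job())"
```

```text
the job is handed in; nothing more can be done
None
```

All four potatoes are in the hopper and the empty pan is in the rack's bay, lip first, against the stop. The gripper is open and clear, and I handed the job in at about 28 s.

**What I did**
- I gripped the pan by its handle, carried it to the hopper and tipped it about 66° with the lip low over the mouth.
- The scoop grasp could not have reached the bay within the joint limits. So I set the empty pan down on the clear counter and regripped it further back with less lean.
- I lowered it to about 2 mm above the counter in front of the bay and slid it in; it stood on the counter for the last few millimetres to the stop.

**What went wrong on the way**
- My first tilt went the wrong way and raised the lip by about 34°. Nothing fell out; I levelled the pan and poured in the right direction.

**Last checks**
- **Potatoes:** the top view shows all four in the hopper.
- **Stop contact:** the push force rose from about 1 N to 28 N when the pan met the stop. My estimate then put it 1.5 mm past computed home, and 0 to 0.5 mm off sideways.
- **Pan position:** the top and wrist views agree with the pan being home, to within a few millimetres. Home itself comes from camera measurements of the rack, good to about 3 mm.
- **Other things:** the bottle, cup, jar and carton look unmoved in the top view. I judged this by eye and did not measure it.
- **Contact:** the wrist force read close to 0 N after I backed off.

No final check failed.

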